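Close the pulley cover of the wood lathe

ROBOT

A 6-joint arm with a two-finger parallel gripper is mounted at the origin on the work surface. World frame = base frame: x ahead of the robot, y to its left, z up, the work surface at z = 0. Lengths are in m, angles in rad, forces in N, time in s.
With the tool pointing down it reaches from about 0.35 to 0.775 m from the base axis. Payload 7.3 kg.
Tool frame: the origin (TCP) lies midway between the tips of the shut fingers; the grasp point (between the pads) lies grasp_offset behind it (grasp_offset is the distance from the TCP to the grasp point, in m); z points along the fingers, y is the line along which they close (so a half turn about z gives the same grasp; the last joint's range is limited). The gripper opens to 92 mm and grips with 3 to 60 N. Pads are 19 mm wide; open, the fingers measure 130 mm over their backs; the gripper's body (75 mm by 190 mm) begins 47 mm behind the grasp point.
Start: joints at [-0.146, 0.342, 1.524, -0, 1.275, -0.146], TCP at [0.525, 0, 0.202] pointing down, gripper open.
Joint ranges: [-2.53, 2.53], [-0.77, 2.02], [0.04, 2.7], [-1, 4.14], [0.28, 2.66], [-3.11, 3.11]. Speed limits (rad/s): [2.57, 2.57, 3.14, 3.14, 3.14, 3.14].

INTERFACE

Orientations are given as [roll, pitch, yaw] about the fixed x, y, z axes, in that order (R = Rz(yaw) Ry(pitch) Rx(roll)).
In Python, from cell import * gives the robot as it stands.
- The arm moves only by the tool step_arm, never from a script. Its argument "plan" is a list of rows, each a list of 5 numbers: the closure, from -1 (fully open) to 1 (shut), then the shift along the tool's x, y, z in m, then the turn about the tool's z in rad. In form: [[hand, x, y, z, twist], ...]. A call has 1 to 20 rows; each row is the pose to reach, as a shift and turn from the pose commanded when the call began, along the tool's axes at that moment; what a row does not reach only later rows make up. A row lasts 1/8 s, in which the tool goes at most 62.5 mm and 10.7 degrees, less where a joint would pass 70% of its speed; a pose out of reach is approached as far as the arm can. A call with a gripper value outside its range is refused whole. The fingers move at their own pace and stop on an object; "grip_force" is the grip in N (left out, the last holds). Time passes only in rows, so rows that repeat a pose let the fingers close. It gives the time, the measured TCP pose, the force, the opening and the grip force at its end, in the units of the state.
- observe(): the state, without advancing time (a new reading comes with each control period).
- read_camera(name): name is "scene" or "side" or "wrist"; returns a dict with "img" (480x640x3 uint8, red, green, blue), "range_z" (480x640 float32, m along the optical axis (not along the pixel's ray), 0 where there is no reading), "fx", "fy", "cx", "cy" (pixels), "k1" (the pictures are not rectified: a ray, as slopes to the right and down, at radius r is drawn at 1 + k1 r^2 times it, then the intrinsics apply), "R" (3x3) and "t" (3): a world point X has camera coordinates R X + t; the wrist camera has in their place "T_tool_cam" (4x4, takes a point from camera to tool coordinates, whose origin is the TCP and whose axes are the flange's). Camera axes: x right, y down, z forward; pixel columns grow to the right and rows downward; lengths in m; the calibration is good to about 2 mm. A picture is of the moment at which its call begins: read the wrist's pose just before it.
- hand_in(): hands the job in; it is judged then, once.
The state is a dict: "time": time; "qpos": joint angles; "qvel": joint speeds; "joint_efforts": joint torques, N m; "tool_pos": TCP position; "tool_rot": TCP orientation; "contact_force": force on the tool from outside, world axes, zero at the start; "torque": the same for the moment, N m; "opening": finger opening in m; "grip_force": force on a finger pad.
Only numpy, scipy, OpenCV 4.12 (cv2) and the standard library are available. Lean on these libraries where they do the work, as an engineer would, in place of code of your own. Each camera call takes 0.05 s, during which the arm holds its last target. There are 200 camera calls.

TASK

Close up the lathe's headstock: hook the tongue of the loose pulley cover under the lip at the edge of the headstock's top opening, swing the cover down until it lies flat in place, and let go of it. Then take the stubby driver from the wooden tool block and turn both of the cover's slotted quarter-turn screws clockwise to their stops with it, not with the fingers. Finally stand the driver back in its own hole in the block; leave the other things on the bench where they are.

Things in the scene. Friction and masses are not known exactly. Their poses are not given: they have to be found in the camera images.
- lathe: Green bench-top wood lathe, fixed, bed along its own +y. Origin on the table under the middle of the headstock (150 x 150 mm casting); z up. The headstock's top face is 200 mm up. The handwheel (92 mm across, 147 mm up) reaches to y = -110 mm; chuck and wood blank lie on the +y side, the motor is behind (+x), low down. The lip (see lip) is at the opening's -x edge.
- opening (a point): Point of the lathe: centre of the rectangular opening over the pulley, at the top face (lathe x = 0, y = 0, z = 200 mm). The opening runs from lathe x -50 to +50 mm and y -52 to +52 mm. Axes as the lathe's.
- lip (a point): Point of the lathe on the top face under the middle of the retaining lip (lathe x -62, y 0, z 200 mm): the tongue tip's place. The lip is 104 mm long in y; the inner face of its heel is at x -65 mm and it reaches out to x -52.5 mm. Its underside flares from 7 mm above the top face at the heel to 11 mm at the free edge; its upper side is 15 mm above the top face. Axes as the lathe's.
- cover: Loose green cast cover, 0.23 to 0.35 kg, lying flat on the table, right side up. Origin under the middle of its skirt; z up. Plate 4 mm thick (z 8 to 12 mm), x -50 to +62, y -60 to +60 mm. Skirt below it (z 0 to 8 mm), 96 mm in x by 100 mm in y: 2 mm of play each side in the opening. In place it has the lathe's x, y and yaw, its origin 192 mm up. Only gravity and the skirt hold it.
- cover_tongue (a point): Point of the cover: middle of the tongue's tip, underside (cover x -62, y 0, z 8 mm). The tongue goes on from the plate, as thick, 80 mm wide in y, from x -50 to -62 mm. The skirt stops the cover from sliding in flat: come tilted about 17 degrees, tongue end low, push the tongue in under the lip, then swing the cover down about the tip.
- cover_grip (a point): Point of the cover in its finger grip, 25 mm above the plate (cover x 0, y 0, z 37 mm): where to pinch it, fingers closing along the cover's x. The grip is an upright rib 12 mm thick in x, 56 mm long in y, its top at cover z = 43 mm.
- screw_left: Captive slotted screw at cover x +38, y +38 mm. Steel head 26 mm across; origin on its axis at the plate's upper side (cover z = 12 mm), head's top 8.5 mm above it. The slot runs along the screw's own x right across the head, 5 mm wide (flared to 8 mm at the top), its floor 2 mm above the origin. The frame turns with the head.
- screw_left_turn (a joint): Angle of the left screw, rad: 0 fully open (slot along the cover's x) to 1.571 fully closed, at the hard stop (slot along the cover's y). Grows clockwise seen from above. Stiff by friction (about 0.06 N m), no spring; starts between 0 and 0.35.
- screw_right: The other captive slotted screw, at cover x = +38, y = -38 mm; the same in all else.
- screw_right_turn (a joint): Angle of the right screw, as for the left one.
- driver: Loose stubby flat-blade driver, 0.14 kg, standing upright blade down in the tool block. Origin at the middle of the blade's tip edge; z runs up the handle. Blade 20 mm wide along its own x, 2.8 mm thick (2 mm at the tip), 12 mm long; round shank 12 mm; brass collar 34 mm across from z = 46 to 52 mm; eight-sided wooden handle 28 mm across flats, z = 52 to 112 mm, flats facing its own +-x, +-y and between.
- driver_grip (a point): Point of the driver on its axis in the handle, 82 mm above the blade's tip: where to hold it.
- rack: Fixed pale wooden tool block, 64 mm in x, 116 mm in y, 55 mm high; origin under its middle. The driver's hole, 24 mm across and right through, is at block x = 0, y = -26 mm; a steel knock-out bar, 10 mm thick with a 16 mm brass end, top at 115 mm, stands in another hole at y = +34 mm.
- rack_hole (a point): Centre of the mouth of the driver's hole, on the block's top (55 mm up). The driver stands with its collar on the block's top, so its blade tip is then 9 mm above the table.
- gouge: Bystander: turning gouge lying on the table, 350 mm long, pale handle 30 mm thick; origin near the middle of its length, on the underside.
- bowl: Bystander: small turned wooden bowl, 104 mm across, 42 mm high; origin under its middle.
- brush: Bystander: bench brush with wooden handle, 240 mm long, lying; origin under it.
- finial: Bystander: small turned wooden tree, 100 mm high, 48 mm across, standing; origin under its middle.
- blank: Bystander: disc of pale wood 68 mm across, 24 mm high; origin under its middle.
- glue: Bystander: yellow glue bottle, 42 mm across, 120 mm high, standing; origin under its middle.
- sanding_block: Bystander: cork sanding block 70 x 100 x 32 mm; origin under its middle.
Mind the look-alikes: they are no part of the job. Leave any green or purple look-alike of the driver alone.

How it is judged:
By the outcome, as a careful person would: the job done as asked, in the order asked, and still so for the second after the job is handed in, with the robot touching nothing.
It also fails if it takes over 72 s, if anything falls off the work surface, if the arm or the gripper's body presses on something with over 40 N, if the wrist force passes 120 N, or if a joint passes its speed limit or range.

## Working session

There is one attempt and no reset: what is moved stays moved. The work goes in short steps, Python scripts to look and compute and a tool call to move; the robot and the scene stay as the last step left them, time stands still between calls to the robot, and variables do not carry over. Pictures are saved under pics/ and viewed, at most 10 in all, crops included, and the job is handed in when it is done.

Besides the shell and the picture viewer there is one more tool, called after "Request:" as a command line: name --pt "numbers of a row" for each row, then --argument value for the rest. step_arm: Moves the arm, as the interface text tells. Its arguments: {"type":"object","properties":{"plan":{"type":"array","items":{"type":"array","items":{"type":"number"}}},"grip_force":{"type":"number"}},"required":["plan"]}

```bash
ls; mkdir -p pics; python3 - <<'E'
from cell import *
import cv2, numpy as np
o=observe(); print(o)
for n in ["scene","side","wrist"]:
    c=read_camera(n)
    cv2.imwrite(f"pics/{n}0.png",c["img"][:,:,::-1])
    np.savez(f"/tmp/{n}0.npz",**{k:v for k,v in c.items()})
    print(n,{k:np.round(v,4).tolist() for k,v in c.items() if k not in("img","range_z")})
E
```

```text
pics
{'time': 0.0, 'qpos': array([-1.45994402e-01,  3.42723923e-01,  1.52502561e+00, -2.24651744e-06,
        1.27537939e+00, -1.46001463e-01]), 'qvel': array([-1.34513884e-04,  2.75264182e-03, -2.14521760e-03, -1.15201486e-03,
        1.74252150e-05,  4.19110151e-06]), 'joint_efforts': array([ 7.61924657e-04, -4.31245601e+01, -2.44219762e+01,  7.17750052e-02,
        5.59406646e-02, -1.04314388e-04]), 'tool_pos': array([5.24557431e-01, 8.95293130e-05, 2.01741364e-01]), 'tool_rot': array([-3.14007242e+00, -2.21375769e-04,  1.57080388e+00]), 'contact_force': array([ 0.00834901, -0.60607224,  0.14380882]), 'torque': array([0.0193325 , 0.01662699, 0.02113939]), 'grip_force': 0.0, 'opening': 0.09148808364226518}
scene {'fx': 531.3719, 'fy': 531.3719, 'cx': 317.9845, 'cy': 252.0583, 'k1': -0.0022, 'R': [[0.1399, 0.9902, 0.0002], [0.5886, -0.083, -0.8041], [-0.7962, 0.1126, -0.5945]], 't': [-0.0694, -0.1817, 1.9251]}
side {'fx': 510.9428, 'fy': 510.9428, 'cx': 321.9131, 'cy': 242.1337, 'k1': 0.0007, 'R': [[0.9886, -0.1496, 0.0149], [-0.0721, -0.5587, -0.8262], [0.132, 0.8158, -0.5631]], 't': [-0.531, 0.1542, 1.4684]}
wrist {'fx': 412.6186, 'fy': 412.6186, 'cx': 320.502, 'cy': 240.6969, 'k1': -0.0778, 'T_tool_cam': [[-0.0006, -0.952, -0.306, 0.083], [1.0, -0.0007, 0.0001, 0.0006], [-0.0003, -0.306, 0.952, -0.1829], [0.0, 0.0, 0.0, 1.0]]}
```

View pics/scene0.png

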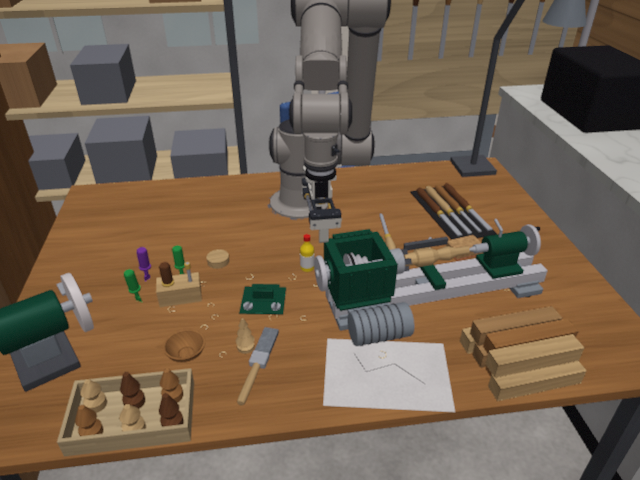

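View pics/side0.png

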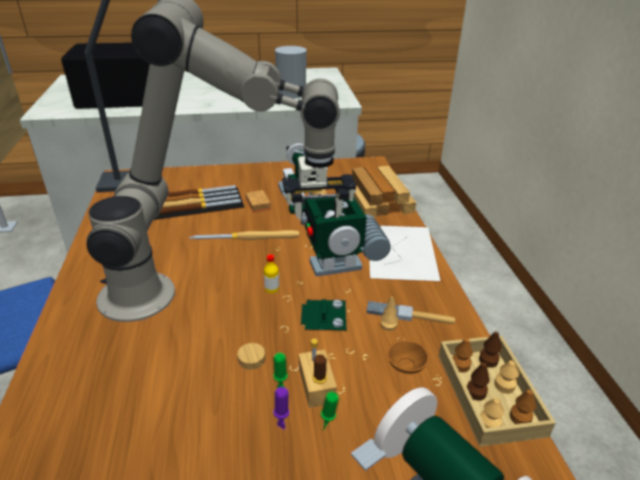

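The scene view shows the open headstock at about (360,255), with the cover at (263,298) and its screws at (248,306) and (277,306). The tool block is at (178,288) with the brown driver at (167,272). The green and purple look-alikes stand around the block. The side view agrees: cover (324,314), block (318,375).

```bash
cat > h.py <<'E'
from cell import *
import cell, cv2, numpy as np
from scipy.spatial.transform import Rotation as Ro
def snap(name):
    o=observe(); c=dict(read_camera(name))
    if name=="wrist":
        W=np.eye(4); W[:3,:3]=Ro.from_euler("xyz",o["tool_rot"]).as_matrix(); W[:3,3]=o["tool_pos"]
        M=W@c["T_tool_cam"]
        c["R"]=M[:3,:3].T; c["t"]=-M[:3,:3].T@M[:3,3]
    return c
def rays(c,uv):
    uv=np.atleast_2d(np.float64(uv)); k=c["k1"]
    d=(uv-[c["cx"],c["cy"]])/[c["fx"],c["fy"]]; s=d.copy()
    for _ in range(8): s=d/(1+k*(s**2).sum(1,keepdims=True))
    return np.c_[s,np.ones(len(s))]
def on_plane(c,uv,z):
    r=rays(c,uv)@c["R"]; o=-c["R"].T@c["t"]
    return o+r*((z-o[2])/r[:,2])[:,None]
def cloud(c):
    v,u=np.mgrid[0:480,0:640]
    P=rays(c,np.c_[u.ravel(),v.ravel()])*c["range_z"].reshape(-1,1)
    return ((P-c["t"])@c["R"]).reshape(480,640,3)
def proj(c,X):
    p=np.atleast_2d(X)@c["R"].T+c["t"]; s=p[:,:2]/p[:,2:]
    s=s*(1+c["k1"]*(s**2).sum(1,keepdims=True))
    return s*[c["fx"],c["fy"]]+[c["cx"],c["cy"]]
E
python3 - <<'E'
from h import *
print([n for n in dir(cell) if n[0]!='_'], getattr(cell,'grasp_offset',None))
c=dict(np.load("/tmp/scene0.npz"))
P=cloud(c)
np.set_printoptions(precision=4,suppress=True)
for n,(u,v) in dict(driver=(167,266),block=(185,288),knock=(188,270),ribtop=(265,288),sL=(277,306),sR=(248,306),table=(220,330),hsfront=(365,268)).items():
    print(n,P[v,u],np.median(P[v-1:v+2,u-1:u+2].reshape(-1,3),0))
# headstock top
for lo,hi,box in [(.19,.225,(310,400,220,300)),(.006,.016,(235,292,280,318)),(.048,.06,(150,205,270,305))]:
    u0,u1,v0,v1=box; Q=P[v0:v1,u0:u1].reshape(-1,3); Q=Q[(Q[:,2]>lo)&(Q[:,2]<hi)]
    r=cv2.minAreaRect(np.float32(Q[:,:2])*1000) if len(Q) else None
    print(len(Q),r,np.median(Q[:,2]) if len(Q) else None)
E
```

```text
['IKError', 'grasp_offset', 'hand_in', 'observe', 'read_camera'] 0.0188
driver [ 0.478  -0.4072  0.1194] [ 0.4765 -0.4072  0.1178]
block [ 1.6495 -0.1632  0.9983] [ 0.4975 -0.3682  0.0527]
knock [ 0.4705 -0.3558  0.0942] [ 0.4711 -0.3558  0.0931]
ribtop [ 0.4791 -0.1506  0.0126] [ 0.4759 -0.1506  0.0102]
sL [ 0.5675 -0.1229  0.0194] [ 0.5673 -0.1229  0.0183]
sR [ 0.5562 -0.2011  0.0192] [ 0.5566 -0.2012  0.0194]
table [ 0.618  -0.2784 -0.0006] [ 0.618  -0.2783 -0.0004]
hsfront [0.6575 0.0929 0.1975] [0.6586 0.0929 0.1986]
1579 ((592.2958374023438, 75.40900421142578), (159.88758850097656, 184.93673706054688), 6.551746845245361) 0.19838814907887747
964 ((519.8218994140625, -159.64842224121094), (120.16738891601562, 132.79916381835938), 80.73529052734375) 0.010661467376968334
543 ((469.8489074707031, -389.93206787109375), (73.55403137207031, 112.46760559082031), 5.346979141235352) 0.05351481630587902
```

View pics/wrist0.png

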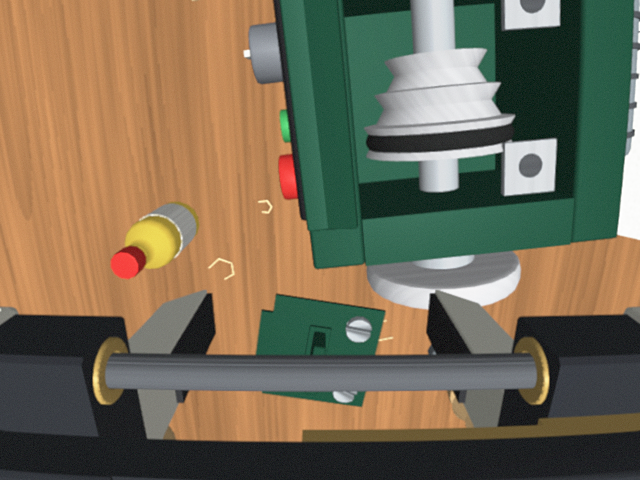

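The wrist view shows the headstock corner at (310,265) with the lip on its left (-x) side. The cover sits at (320,350), with its tongue to the left and its screws at (358,330) and (344,396). I'll move to a viewing pose above the headstock.

Request:
step_arm --pt "-1 0 0 -0.06 0" --pt "-1 0.03 0.02 -0.12 -0.05" --pt "-1 0.08 0.05 -0.16 -0.11" --pt "-1 0.12 0.075 -0.2 -0.11" --pt "-1 0.12 0.075 -0.2 -0.11" --pt "-1 0.12 0.075 -0.2 -0.11" --pt "-1 0.12 0.075 -0.2 -0.11"

```text
time: 1.02
tool_pos: [0.5996, 0.1194, 0.4014]
tool_rot: [-3.14, 0.0, 1.68]
contact_force: [0.2, -0.5, -0.5]
opening: 0.0919
grip_force: 0.0
```

```bash
python3 - <<'E'
from h import *
o=observe(); print(o["tool_pos"],o["tool_rot"])
c=snap("wrist"); np.savez("/tmp/w1.npz",**c)
cv2.imwrite("pics/w1.png",c["img"][:,:,::-1])
P=cloud(c)
m=(P[...,2]>.195)&(P[...,2]<.206)
L=(P[...,2]>.210)&(P[...,2]<.22)
for n,q in(("top",m),("lip",L)):
    print(n,q.sum())
    Q=P[q][:,:2]*1000; 
    print(np.median(P[q][:,2]), cv2.minAreaRect(np.float32(Q)))
# in trial frame yaw 6.5
a=np.radians(6.5); R=np.array([[np.cos(a),np.sin(a)],[-np.sin(a),np.cos(a)]])
Q=(P[m][:,:2]-[.6,.08])@R.T*1000
h,xe,ye=np.histogram2d(Q[:,0],Q[:,1],bins=[np.arange(-100,101,8),np.arange(-100,101,8)])
print(h.astype(int))
cv2.imwrite("pics/w1m.png",(m*255).astype(np.uint8))
E
```

```text
[0.59958656 0.11940761 0.40137538] [-3.13957876e+00  1.82542844e-04  1.68026232e+00]
top 10414
0.20043509861775122 ((590.10205078125, 77.10554504394531), (150.3790283203125, 178.7483673095703), 5.961432933807373)
lip 2404
0.21237492788578535 ((524.6419067382812, 84.58589172363281), (22.625934600830078, 103.32451629638672), 6.406754016876221)
[[ 0  0  0  0  0  0  0  0  0  0  0  0  0  0  0  0  0  0  0  0  0  0  0  0
   0]
 [ 0  0  0  0  1 10 11  0  0  0  0  0  0  0  0  0  0  0  0  0  1  4  3  0
   0]
 [ 0  0  0  0  8 56 56  7  0  0  0  0  0  0  0  0  0  0  0  0 34 72 75 40
   0]
 [ 0  0  0  0  7 56 54  1  0  0  0  0  0  0  0  0  0  0  0  0 44 78 79 35
   0]
 [ 0  0  0  0  9 52 58 41 42 45 43 46 47 45 51 47 48 49 50 53 64 76 75 43
   0]
 [ 0  0  0  0 14 52 57 55  0  0  0  0  0  0  0  0  0  0  0  0 17 76 77 37
   0]
 [ 0  0  0  0 14 58 58 50  0  0  0  0  0  0  0  0  0  0  0  0 25 74 74 37
   0]
 [ 0  0  0  0 14 58 56 51  0  0  0  0  0  0  0  0  0  0  0  0 25 65 80 37
   0]
 [ 0  0  0  0 16 56 56 54  0  0  0  0  0  0  0  0  0  0  0  0 24 72 81 39
   0]
 [ 0  0  0  0 16 55 54 53  0  0  0  
[... 544 characters left out ...]
54 54  0  0  0  0  0  0  0  0  0  0  0  0 31 78 65 32
   0]
 [ 0  0  0  0 12 57 58 54 37 39 39 37 38 41 38 36 40 44 38 34 53 81 72 35
   0]
 [ 0  0  0  0  9 59 56 56 62 58 62 62 57 66 67 69 65 69 70 75 73 74 70 36
   0]
 [ 0  0  0  0  9 57 56 57 59 61 63 61 62 69 67 65 65 76 68 68 76 78 67 31
   0]
 [ 0  0  0  0  6 26 34 28 31 36 35 29 40 35 36 39 40 43 41 46 43 46 50 20
   0]
 [ 0  0  0  0  0  0  0  0  0  0  0  0  0  0  0  0  0  0  0  0  0  0  0  0
   0]
 [ 0  0  0  0  0  0  0  0  0  0  0  0  0  0  0  0  0  0  0  0  0  0  0  0
   0]
 [ 0  0  0  0  0  0  0  0  0  0  0  0  0  0  0  0  0  0  0  0  0  0  0  0
   0]
 [ 0  0  0  0  0  0  0  0  0  0  0  0  0  0  0  0  0  0  0  0  0  0  0  0
   0]]
```

View pics/w1.png

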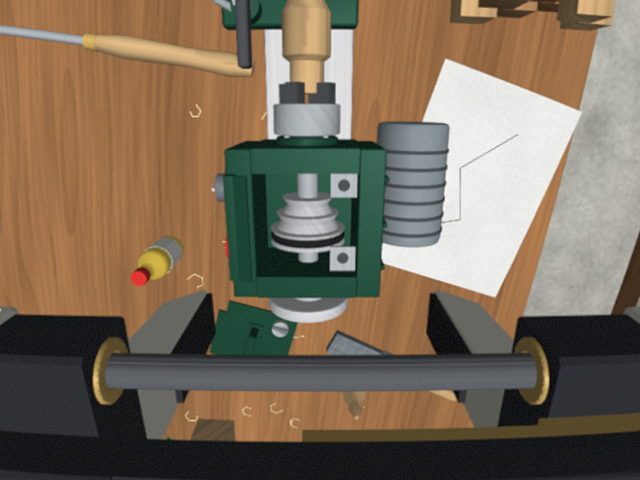

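```bash
python3 - <<'E'
from h import *
from scipy.optimize import minimize
c=dict(np.load("/tmp/w1.npz")); P=cloud(c)
m=(P[...,2]>.197)&(P[...,2]<.204); Q=P[m][:,:2]*1000
def loc(p,Q):
    a=p[2]; d=Q-p[:2]; return np.c_[d@[np.cos(a),np.sin(a)],d@[-np.sin(a),np.cos(a)]]
k=np.abs(loc([590,80,.113],Q)).max(1)<85; Q=Q[k]
def f(p):
    q=loc(p,Q); ax,ay=abs(q[:,0]),abs(q[:,1])
    out=np.maximum(0,np.maximum(ax,ay)-75)
    inn=np.maximum(0,np.minimum(50-ax,52-ay))
    return np.sum(np.minimum(out,6)**2+np.minimum(inn,6)**2)
b=min((minimize(f,[590,y,.113],method="Nelder-Mead",options=dict(xatol=.01,fatol=.1,initial_simplex=[[590,y,.113],[596,y,.113],[590,y+6,.113],[590,y,.14]])) for y in(80,88)),key=lambda r:r.fun)
print(b.x,np.degrees(b.x[2]),b.fun,len(Q))
q=loc(b.x,Q)
# edge positions
mid=abs(q[:,1])<40
print("x edges",np.percentile(q[mid&(q[:,0]>0),0],[.5,99.5]), "lip-side",np.percentile(q[mid&(q[:,0]<0),0],[.5,99.5]))
mid=abs(q[:,0])<40
print("y edges",np.percentile(q[mid&(q[:,1]>0),1],[.5,99.5]),np.percentile(q[mid&(q[:,1]<0),1],[.5,99.5]))
# handy: model outline projected on image, for check
a=b.x[2]
E
```

```text
[5.88367182e+02 9.18846682e+01 1.07932930e-01] 6.184101348959192 6.8313749119480045 10001
x edges [49.94537865 74.93550922] lip-side [-55.16747349 -50.04667887]
y edges [52.65064354 72.98928006] [-75.1625594  -51.67332657]
```

Request:
step_arm --pt "-1 -0.055 -0.02 0.02 0.04" --pt "-1 -0.11 -0.04 0.04 0.09" --pt "-1 -0.16 -0.06 0.07 0.14" --pt "-1 -0.21 -0.075 0.11 0.19" --pt "-1 -0.26 -0.09 0.15 0.251" --pt "-1 -0.3 -0.108 0.19 0.251" --pt "-1 -0.3 -0.108 0.2 0.251" --pt "-1 -0.3 -0.108 0.2 0.251" --pt "-1 -0.3 -0.108 0.2 0.251"

```text
time: 2.2
tool_pos: [0.5264, -0.1893, 0.2039]
tool_rot: [3.139, 0.001, 1.431]
contact_force: [0.6, -0.8, 0.5]
opening: 0.0918
grip_force: 0.0
```

```bash
cat >> h.py <<'E'
from scipy.optimize import minimize
def loc(p,Q):
    a=p[2]; d=Q-p[:2]; return np.c_[d@[np.cos(a),np.sin(a)],d@[-np.sin(a),np.cos(a)]]
def fitcover(P,guess,z):
    "guess mm,mm,rad; fits plate outline + grip void using points at plate height z"
    m=(abs(P[...,2]-z)<.004); Q=P[m][:,:2]*1000
    q=loc(guess,Q); Q=Q[(abs(q)<85).all(1)]
    # two-sided: outline rectangle fit by minAreaRect-like; penalise outside and reward extents
    def f(p):
        q=loc(p,Q); x,y=q.T
        hx=np.where(abs(y)<40,-62,-50)
        out=np.maximum.reduce([0*x,hx-x,x-62,abs(y)-60])
        inn=np.maximum(0,np.minimum(6-abs(x),28-abs(y)))
        return np.sum(np.minimum(out,6)**2+np.minimum(inn,6)**2)
    g=np.array(guess,float); S=[g,g+[6,0,0],g+[0,6,0],g+[0,0,.05]]
    r=minimize(f,g,method="Nelder-Mead",options=dict(xatol=.01,fatol=.1,initial_simplex=S))
    q=loc(r.x,Q); print("fit",r.x,r.fun,len(Q)," x",np.percentile(q[:,0],[.3,99.7])," y",np.percentile(q[:,1],[.3,99.7]))
    return r.x
E
python3 - <<'E'
from h import *
o=observe(); print(o["tool_pos"],o["tool_rot"])
c=snap("wrist"); np.savez("/tmp/w2.npz",**c)
cv2.imwrite("pics/w2.png",c["img"][:,:,::-1])
P=cloud(c)
p=fitcover(P,[524,-157,-.142],.012)
R=P[(P[...,2]>.040)&(P[...,2]<.047)][:,:2]*1000; q=loc(p,R); q=q[(abs(q)<50).all(1)]
print("rib",len(q),np.percentile(q,[1,50,99],axis=0))
R=P[(P[...,2]>.0185)&(P[...,2]<.023)][:,:2]*1000; q=loc(p,R); 
for s in(1,-1):
    k=(abs(q-[38,38*s])<16).all(1); print("screw",s,k.sum(),np.percentile(q[k],[2,50,98],axis=0))
E
```

```text
[ 0.5264086  -0.18934467  0.20389638] [3.13914358e+00 5.10057180e-04 1.43086680e+00]
fit [ 5.19344811e+02 -1.59738522e+02 -1.70045910e-01] 68.89071458301694 15112  x [-61.48120278  61.92958738]  y [-59.44602633  59.74917082]
rib 940 [[ -5.82111822 -27.03125218]
 [  0.12008658   1.06911943]
 [  5.99095304  27.13455808]]
screw 1 521 [[27.11954854 25.88027586]
 [38.0108664  40.44387318]
 [49.17905548 50.08124104]]
screw -1 432 [[ 26.70269752 -49.35255045]
 [ 38.17062888 -37.67157803]
 [ 49.43861216 -25.68638236]]
```

View pics/w2.png

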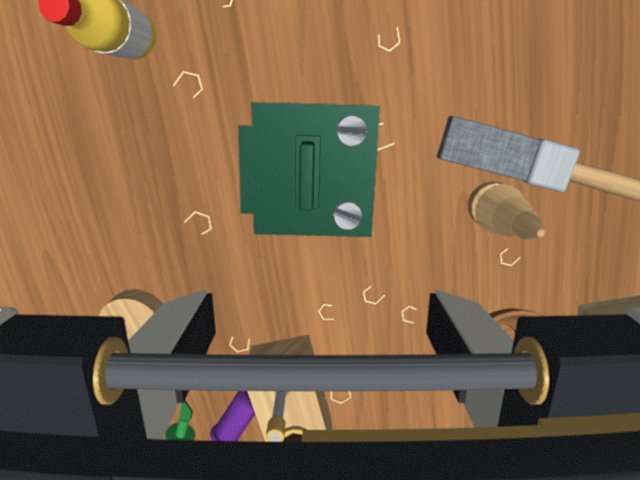

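The wrist view shows the cover at (310,170), upright, tongue to the left, screws at (351,130) and (347,216). The fit matches the given sizes within 1 mm. I'll descend and pinch the rib.

Request:
step_arm --pt "-1 0.02 -0.008 0.05 0.03" --pt "-1 0.0283 -0.0111 0.1 0.03" --pt "-0.7 0.0283 -0.0111 0.15 0.03" --pt "-0.6 0.0283 -0.0111 0.183 0.03" --pt "-0.6 0.0283 -0.0111 0.183 0.03" --pt "1 0.0283 -0.0111 0.183 0.03" --pt "1 0.0283 -0.0111 0.183 0.03" --pt "1 0.0283 -0.0111 0.183 0.03" --pt "1 0.0283 -0.0111 0.183 0.03" --pt "1 0.0283 -0.0111 0.183 0.03" --pt "1 0.0283 -0.0111 0.183 0.03" --grip_force 30

```text
time: 3.62
tool_pos: [0.5186, -0.1605, 0.0194]
tool_rot: [3.142, -0.0, 1.4]
contact_force: [0.2, 0.2, 0.2]
opening: 0.0184
grip_force: 0.0
```

Request:
step_arm --pt "1 0 0 0 0" --pt "1 0 0 0 0" --pt "1 0 0 0 0" --pt "1 0 0 -0.03 0" --pt "1 0 0 -0.03 0"

```text
time: 4.25
tool_pos: [0.5198, -0.161, 0.051]
tool_rot: [3.138, 0.001, 1.4]
contact_force: [-0.2, 0.0, -0.4]
opening: 0.0004
grip_force: 0.0
```

Request:
step_arm --pt "-1 0 0 -0.06 0" --pt "-1 -0.02 0 -0.11 0" --pt "-1 -0.03 0 -0.15 0" --pt "-1 -0.03 0 -0.15 0" --pt "-1 -0.03 0 -0.15 0"

```text
time: 4.88
tool_pos: [0.5127, -0.1895, 0.1978]
tool_rot: [-3.139, -0.001, 1.4]
contact_force: [0.2, -0.1, -0.6]
opening: 0.0458
grip_force: 0.0
```

```bash
python3 - <<'E'
from h import *
o=observe(); print(o["tool_pos"],o["tool_rot"],o["opening"])
c=snap("wrist"); cv2.imwrite("pics/w3.png",c["img"][:,:,::-1]); np.savez("/tmp/w3.npz",**c)
P=cloud(c); p=fitcover(P,[519,-160,-.17],.012)
u=proj(c,[.5193,-.1597,.043])[0].astype(int); print(u)
Z=P[...,2]; print(np.round(Z[u[1]-40:u[1]+41:8,u[0]-40:u[0]+41:5]*1000))
s=c["img"][60:300,180:460,::-1]; cv2.imwrite("pics/w3c.png",cv2.resize(s,None,fx=2.5,fy=2.5))
E
```

```text
[ 0.51274023 -0.18953733  0.19782979] [-3.13920020e+00 -9.24149228e-04  1.39966621e+00] 0.045793141213388955
fit [ 5.19391647e+02 -1.59839880e+02 -1.69058833e-01] 2.297568100225962 15616  x [-61.7432492   61.70863768]  y [-59.21393917  59.65380265]
[321 175]
[[ 11.  13.  13.  14.  12.  13.  17.  16.  16.  17.  17.  13.  11.  13.
   12.  23.  21.]
 [ 13.  13.  13.  13.  12.  11.  16.  44.  44.  45.  15.  13.  12.  12.
   12.  12.  11.]
 [ 13.  13.  12.  12.  14.  13.  16.  46.  44.  45.  17.  13.  13.  13.
   13.  12.  12.]
 [ 12.  12.  13.  13.  13.  13.  16.  44.  45.  45.  15.  12.  13.  15.
   12.  12.  14.]
 [ 12.  13.  13.  12.  13.  14.  16.  43.  44.  44.  15.  11.  13.  11.
   14.  11.  12.]
 [ 12.  12.  12.  13.  13.  12.  15.  44.  44.  44.  16.  12.  12.  12.
   12.  12.  13.]
 [ 12.  14.  12.  12.  13.  14.  16.  43.  44.  43.  17.  12.  13.  13.
   13.  12.  12.]
 [ 12.  13.  12.  11.  14.  13.  16.  44.  47.  44.  15.  13.  14.  12.
   11.  13.  12.]
 [ 12.  12.  14.  13.  13.  14.  16.  44.  45.  44.  15.  13.  13.  14.
   12.  13.  15.]
 [ 13.  12.  12.  12.  13.  12.  16.  45.  45.  45.  15.  11.  12. 381.
   14.  19.  21.]
 [ 12.  12.  12.  13.  12.  12.  13.  12.  14.  12.  12.  14.  13.  12.
   22.  21.  17.]]
```

View pics/w3c.png

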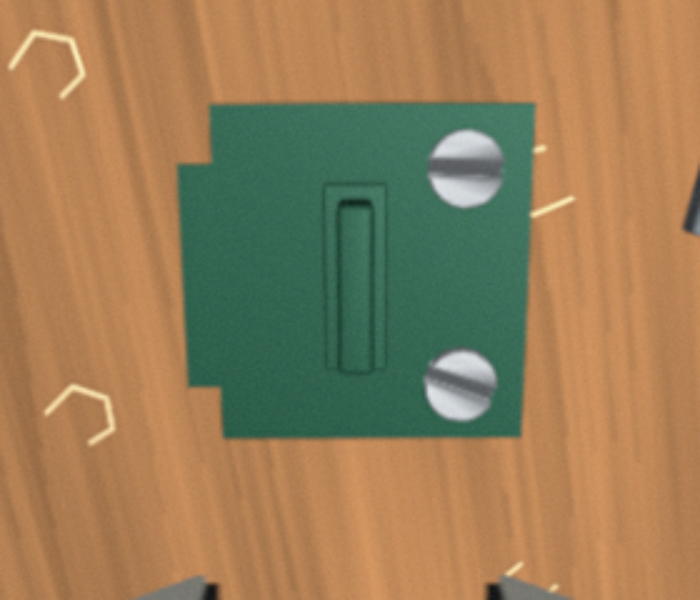

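The crop shows the cover unmoved, its rib at (355,285) and its screws at (467,168) and (461,385). The fingers hadn't closed before the lift, so I'll retry and check the grip first.

Request:
step_arm --pt "-0.5 0.03 0.0015 0.05 0" --pt "-0.5 0.0304 0.0015 0.1 0" --pt "-0.5 0.0304 0.0015 0.15 0" --pt "-0.4 0.0304 0.0015 0.178 0" --pt "0.5 0.0304 0.0015 0.178 0" --pt "0.9 0.0304 0.0015 0.178 0" --pt "1 0.0304 0.0015 0.178 0" --pt "1 0.0304 0.0015 0.178 0" --pt "1 0.0304 0.0015 0.178 0" --pt "1 0.0304 0.0015 0.178 0" --pt "1 0.0304 0.0015 0.178 0" --pt "1 0.0304 0.0015 0.178 0" --grip_force 45

```text
time: 6.42
tool_pos: [0.5201, -0.1603, 0.0214]
tool_rot: [3.142, -0.0, 1.4]
contact_force: [0.0, 0.3, 0.4]
opening: 0.0005
grip_force: 0.0
```

```bash
python3 - <<'E'
from h import *
o=observe(); print(o["tool_pos"],o["opening"])
c=snap("side"); d=snap("scene")
a=c["img"][200:380,230:420]; b=d["img"][180:340,190:350]
A=cv2.resize(a[:,:,::-1],(400,380)); B=cv2.resize(b[:,:,::-1],(380,380))
cv2.imwrite("pics/g.png",np.hstack([A,B]))
E
```

```text
[ 0.52012335 -0.16030074  0.02140664] 0.0004988310116335116
```

View pics/g.png

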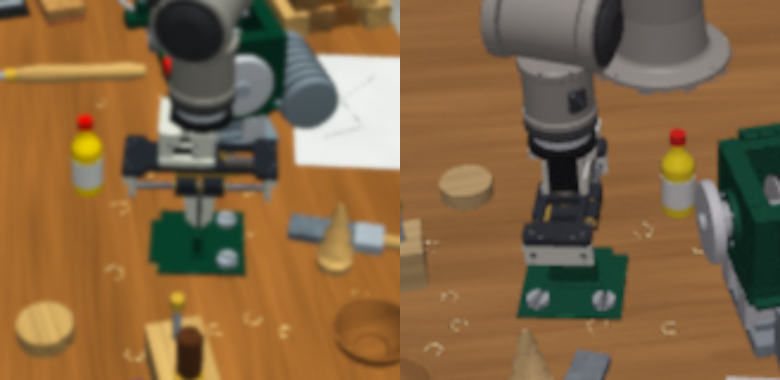

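```bash
python3 - <<'E'
from h import *
np.set_printoptions(linewidth=220,suppress=True,precision=3)
T=observe()["tool_pos"]
for n in("side","scene"):
    c=snap(n); P=cloud(c); u=proj(c,T)[0]; ua=proj(c,T+[0,0,.05])[0]; print(n,u,ua, "rib top ends",proj(c,[[.5241,-.132,.043],[.5146,-.187,.043]]))
    i=u.astype(int)
    for dv in range(-26,14,3):
        print(i[1]+dv,[tuple(np.round(P[i[1]+dv,i[0]+du]*1000).astype(int).tolist()) for du in(-12,-6,-3,0,3,6,12)])
    s=c["img"][i[1]-60:i[1]+40,i[0]-50:i[0]+50,::-1]; cv2.imwrite(f"pics/z_{n}.png",cv2.resize(s,(400,400)))
a=np.hstack([cv2.imread(f"pics/z_{n}.png") for n in("side","scene")]); cv2.imwrite("pics/z.png",a)
E
```

```text
side [324.669 311.24 ] [325.005 297.213] rib top ends [[324.656 298.337]
 [324.312 312.049]]
285 [(505, -17, -1), (497, -184, 135), (505, -184, 134), (540, -20, -2), (520, -186, 134), (528, -186, 133), (575, -28, 1)]
288 [(481, -187, 129), (496, -195, 134), (503, -194, 133), (513, -185, 124), (518, -198, 134), (525, -201, 136), (542, -196, 130)]
291 [(501, -42, -3), (496, -193, 122), (503, -194, 123), (536, -46, -3), (519, -196, 122), (525, -202, 127), (541, -202, 125)]
294 [(500, -54, -4), (500, -169, 92), (507, -172, 94), (515, -172, 93), (523, -172, 92), (531, -172, 91), (568, -68, 0)]
297 [(497, -73, 1), (500, -167, 80), (508, -170, 81), (515, -172, 83), (523, -173, 82), (531, -177, 85), (566, -83, 2)]
300 [(494, -93, 7), (501, -165, 68), (508, -169, 71), (516, -170, 71), (524, -169, 68), (532, -172, 70), (560, -113, 17)]
303 [(492, -108, 9), (500, -167, 60), (508, -170, 60), (517, -167, 57), (523, -174, 63), (532, -171, 59), (558, -122, 13)]
306 [(491, -120, 8), (506, -129, 15), (508, -172, 52), (516, -170, 49), (525, -168, 47), (541, -128, 9), (555, -141, 20)]
309 [(489, -133, 
[... 1883 characters left out ...]
5), (526, -169, 36), (524, -160, 33), (527, -152, 35), (529, -144, 35), (502, -127, 11)]
296 [(507, -194, 12), (525, -178, 26), (522, -169, 22), (521, -161, 20), (527, -153, 24), (530, -145, 25), (517, -128, 12)]
299 [(517, -195, 9), (524, -178, 13), (522, -170, 11), (528, -162, 15), (529, -153, 14), (532, -145, 17), (533, -129, 15)]
302 [(530, -195, 10), (537, -179, 14), (537, -171, 13), (533, -162, 8), (538, -154, 12), (541, -146, 13), (537, -129, 7)]
305 [(553, -196, 19), (544, -180, 9), (546, -171, 10), (546, -163, 9), (546, -155, 7), (553, -147, 13), (558, -131, 16)]
308 [(563, -196, 17), (560, -180, 12), (556, -172, 8), (564, -164, 14), (565, -156, 14), (559, -147, 7), (569, -131, 14)]
```

View pics/z.png

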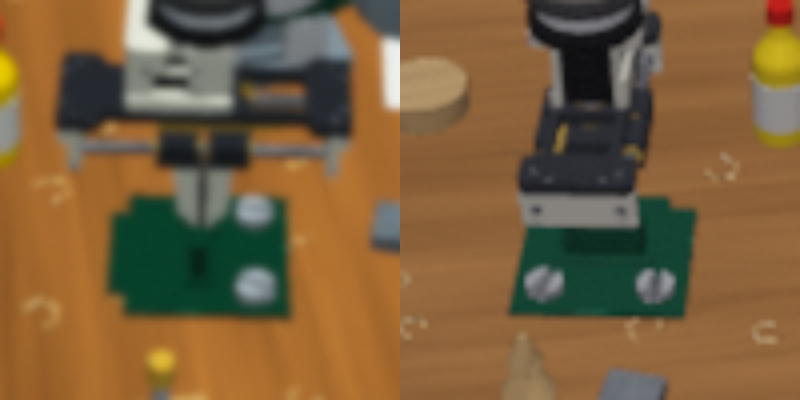

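```bash
python3 - <<'E'
from h import *
np.set_printoptions(linewidth=220,suppress=True,precision=4)
def tool(c):
    P=rays(c,np.stack(np.meshgrid(np.arange(640),np.arange(480)),-1).reshape(-1,2))*c["range_z"].reshape(-1,1)
    P=P[c["range_z"].ravel()>.02]
    M=c["T_tool_cam"]; return P@M[:3,:3].T+M[:3,3]
for n in("w2","w3","now"):
    c=snap("wrist") if n=="now" else dict(np.load(f"/tmp/{n}.npz"))
    q=tool(c); q=q[(abs(q[:,0])<.03)&(abs(q[:,1])<.07)&(q[:,2]>-.1)&(q[:,2]<.015)]
    print(n,len(q))
    for lo in np.arange(-.1,.015,.01):
        k=q[(q[:,2]>=lo)&(q[:,2]<lo+.01)]
        if len(k): print(round(lo,3),len(k),np.percentile(k,[2,50,98],axis=0).round(4).tolist())
E
```

```text
w2 12104
-0.1 1922 [[-0.003, -0.0481, -0.0998], [0.0084, -0.0471, -0.0954], [0.0294, 0.0494, -0.0902]]
-0.09 1329 [[-0.0102, -0.048, -0.0898], [-0.0007, -0.0472, -0.0854], [0.0083, 0.0493, -0.0802]]
-0.08 1213 [[-0.0111, -0.0583, -0.0798], [-0.0045, -0.0451, -0.0726], [0.0113, 0.0593, -0.0701]]
-0.07 2028 [[-0.0085, -0.0619, -0.0698], [0.0105, 0.0461, -0.065], [0.0114, 0.0634, -0.0602]]
-0.06 1937 [[-0.0009, -0.0619, -0.0598], [0.0104, 0.0461, -0.0552], [0.0113, 0.0632, -0.0502]]
-0.05 1782 [[-0.007, -0.0609, -0.0498], [0.0103, -0.0449, -0.0451], [0.0114, 0.062, -0.0402]]
-0.04 1418 [[-0.0088, -0.0587, -0.0398], [0.0092, -0.0448, -0.0356], [0.0112, 0.0603, -0.0302]]
-0.03 475 [[-0.0091, -0.0517, -0.0299], [0.0062, 0.0462, -0.0275], [0.011, 0.053, -0.0246]]
w3 7737
-0.1 880 [[-0.0003, -0.0248, -0.0997], [0.0089, -0.0235, -0.0955], [0.0293, 0.0261, -0.0903]]
-0.09 648 [[-0.0096, -0.0248, -0.0898], [0.0002, 0.0255, -0.0853], [0.0085, 0.0262, -0.0802]]
-0.08 753 [[-0.0108, -0.0299, -0.0798], [-0.0051, 0.0234, -0.0719], [0.0113, 0.0313, -0.0701]]
-0.07 1236 [[-0.0084, -0.0325, -0.0698], [
[... 854 characters left out ...]
 [0.0094, 0.0002, -0.0552], [0.0111, 0.004, -0.0503]]
-0.05 1033 [[0.0089, -0.0158, -0.0493], [0.0107, 0.0012, -0.0448], [0.0114, 0.0172, -0.0402]]
-0.04 884 [[-0.0063, -0.0139, -0.0398], [0.0106, 0.0005, -0.0359], [0.0113, 0.0155, -0.0304]]
-0.03 1438 [[0.009, -0.0066, -0.0293], [0.0179, -0.0007, -0.023], [0.0282, 0.0051, -0.0208]]
-0.02 196 [[0.0266, -0.0065, -0.0198], [0.0282, -0.001, -0.0152], [0.0287, 0.0048, -0.0104]]
-0.01 230 [[0.0265, -0.0064, -0.0096], [0.0282, 0.0014, -0.0034], [0.0297, 0.0425, -0.0001]]
-0.0 18503 [[-0.019, -0.0608, 0.005], [0.0077, -0.0083, 0.0088], [0.0292, 0.0589, 0.0098]]
0.01 459 [[-0.0182, -0.0608, 0.01], [0.0087, -0.0151, 0.0102], [0.0291, 0.0599, 0.0108]]
```

The gripped crop shows the shut fingertips at (200,228), just above the rib rather than around it. Both the side and wrist depth put the real tips 24.5 mm behind the reported TCP, towards the gripper. I'll use that offset from here on.

Request:
step_arm --pt "-0.3 0 0 0 0" --pt "-0.3 0 0 0 0" --pt "-0.3 0 0 0 0" --pt "-0.3 0 0 0.01 0" --pt "-0.3 0 0 0.026 0" --pt "-0.3 0 0 0.026 0" --pt "1 0 0 0.026 0" --pt "1 0 0 0.026 0" --pt "1 0 0 0.026 0" --pt "1 0 0 0.026 0" --pt "1 0 0 0.026 0" --pt "1 0 0 0.026 0" --grip_force 45

```text
time: 8.18
tool_pos: [0.52, -0.1603, -0.0045]
tool_rot: [-3.141, -0.0, 1.4]
contact_force: [-0.9, 1.1, 1.1]
opening: 0.0116
grip_force: 45.0
```

Request:
step_arm --pt "1 0 0 -0.02 0" --pt "1 0 0 -0.06 0" --pt "1 0 0 -0.11 0" --pt "1 0 0 -0.165 0" --pt "1 0.02 0 -0.215 -0.03" --pt "1 0.06 0.007 -0.25 -0.08" --pt "1 0.11 0.015 -0.25 -0.14" --pt "1 0.16 0.022 -0.25 -0.2" --pt "1 0.21 0.03 -0.25 -0.25" --pt "1 0.245 0.035 -0.25 -0.279" --pt "1 0.2631 0.0366 -0.25 -0.279" --pt "1 0.2631 0.0366 -0.25 -0.279" --pt "1 0.2631 0.0366 -0.25 -0.279" --pt "1 0.2631 0.0366 -0.25 -0.279"

```text
time: 9.93
tool_pos: [0.6009, 0.0913, 0.2456]
tool_rot: [3.141, 0.0, 1.677]
contact_force: [-0.0, -0.0, -2.1]
opening: 0.0116
grip_force: 45.0
```

```bash
python3 - <<'E'
from h import *
o=observe(); print(o["tool_pos"],o["tool_rot"],o["opening"],o["contact_force"])
c=snap("wrist"); np.savez("/tmp/w4.npz",**c); cv2.imwrite("pics/w4.png",c["img"][:,:,::-1]); P=cloud(c)
z=o["tool_pos"][2]+.0045+.012
p=fitcover(P,[601,93,.108],z)
Q=P[(abs(P[...,2]-z)<.012)]; q=loc(p,Q[:,:2]*1000)
for i,s in((0,"x"),(1,"y")):
    k=(abs(q)<55).all(1)&(abs(q[:,0])>12); A=np.c_[q[k],np.ones(k.sum())]; 
f=np.linalg.lstsq(A,Q[k][:,2]*1000,rcond=None)[0]; print("plate plane slopes",f, "expect",z)
# opening-side y check : headstock front top edges visible
lp=loc([588.4,91.9,.108],p[None,:2]); print("cover in lathe",lp,p[2]-.108)
E
```

```text
[0.60086343 0.09133105 0.24563567] [3.14144109e+00 3.20443733e-04 1.67687707e+00] 0.011580045829436605 [-0.01293554 -0.0026978  -2.14430774]
fit [6.01206810e+02 9.16366855e+01 1.00831465e-01] 9.343898270138837 35481  x [-61.45430446  61.7194523 ]  y [-58.62649316  59.93199767]
plate plane slopes [2.45004875e-02 3.04635582e-02 2.62660770e+02] expect 0.2621356709047714
cover in lathe [[12.70381025 -1.64222856]] -0.0071685347542019134
```

Request:
step_arm --pt "1 0.0018 0 0 -0.007" --pt "1 0.0018 0 0.02 -0.007" --pt "1 0.0018 0 0.04 -0.007" --pt "1 0.0018 0 0.047 -0.007" --pt "1 0.0018 0 0.049 -0.007" --pt "1 0.0018 0 0.05 -0.007"

```text
time: 10.72
tool_pos: [0.6012, 0.0945, 0.1962]
tool_rot: [3.14, 0.0, 1.686]
contact_force: [-0.7, -0.1, -1.4]
opening: 0.0121
grip_force: 45.0
```

Request:
step_arm --pt "1 0 0 0 0" --pt "1 0 0 0 0"

```text
time: 10.98
tool_pos: [0.601, 0.0945, 0.1959]
tool_rot: [3.141, 0.0, 1.686]
contact_force: [0.3, -0.0, -2.3]
opening: 0.0116
grip_force: 45.0
```

```bash
python3 - <<'E'
from h import *
o=observe(); print(o["tool_pos"],o["tool_rot"],o["contact_force"])
c=snap("wrist"); P=cloud(c)
z=o["tool_pos"][2]+.0045+.012
p=fitcover(P,[601,93,.108],z)
print("cover in lathe",loc([588.4,92.2,.108],p[None,:2]),p[2]-.108)
o=observe(); print(o["tool_pos"],o["tool_rot"],o["contact_force"])
E
```

```text
[0.60099208 0.09453057 0.19592683] [3.14066256e+00 9.65476426e-05 1.68580005e+00] [ 0.31131191 -0.01368558 -2.34651103]
fit [ 5.85704702e+02  1.15116082e+02 -4.56233061e-01] 131580.893522617 41576  x [-71.80751997  73.55264818]  y [-72.60749785  68.56872534]
cover in lathe [[-0.20946566 23.07309181]] -0.5642330611002817
[0.60093524 0.09452171 0.19582752] [3.14083703e+00 1.01970372e-04 1.68578268e+00] [ 0.50847018 -0.08429529 -2.51992054]
```

Request:
step_arm --pt "1 -0.0012 0 0 0" --pt "1 -0.0012 0 0.001 0" --pt "1 -0.0012 0 0.002 0" --pt "1 -0.0012 0 0.002 0"

```text
time: 11.52
tool_pos: [0.601, 0.0931, 0.1953]
tool_rot: [3.14, 0.001, 1.686]
contact_force: [-5.4, -0.2, 7.4]
opening: 0.0115
grip_force: 45.0
```

Request:
step_arm --pt "0.5 0 0 -0.001 0" --pt "0.5 0 0 -0.002 0" --pt "0.5 0 0 -0.002 0" --pt "0.5 0 0 -0.002 0"

```text
time: 12.02
tool_pos: [0.601, 0.0933, 0.1953]
tool_rot: [-3.142, -0.0, 1.686]
contact_force: [0.1, -0.1, -0.9]
opening: 0.0229
grip_force: 0.0
```

```bash
cat >> h.py <<'E'
def plate(P,p,z):
    "plane of the plate in cover coordinates; away from rib and screws"
    Q=P[abs(P[...,2]-z)<.012]; q=loc(p,Q[:,:2]*1000); x,y=q.T
    k=(x>-45)&(x<58)&(abs(y)<57)&((abs(x)>20)|(abs(y)>35))&~((x>20)&(abs(y)>20))
    A=np.c_[q[k],np.ones(k.sum())]; b=Q[k][:,2]*1000
    for _ in range(4):
        f=np.linalg.lstsq(A,b,rcond=None)[0]; g=abs(A@f-b)<2.5; A,b=A[g],b[g]
    return f,len(b)
E
python3 - <<'E'
from h import *
o=observe(); print(o["tool_pos"],o["opening"],o["contact_force"])
c=snap("wrist"); np.savez("/tmp/w5.npz",**c); cv2.imwrite("pics/w5.png",c["img"][:,:,::-1]); P=cloud(c)
print(plate(P,[601,93,.108],.209))
E
```

```text
[0.60096824 0.09333895 0.19526805] 0.022947946281905246 [ 0.05471993 -0.11563939 -0.87526262]
(array([9.38840536e-02, 4.49475870e-04, 2.08967663e+02]), 17066)
```

View pics/w5.png

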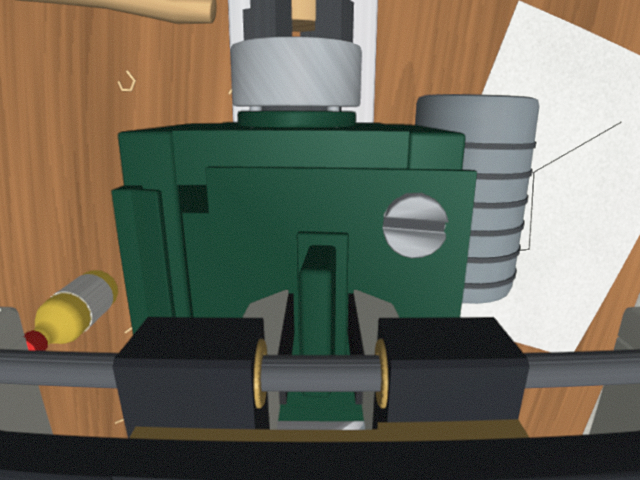

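The view shows the cover nose-down on the opening, with the tongue edge at (185,250) just short of the lip. The fitted tilt is 5.4°, so the tongue tip is slightly below the rim. I'll re-pinch and set it down 2 mm nearer the lip.

Request:
step_arm --pt "1 0 0 0 0" --pt "1 0 0 0 0" --pt "1 0 0 0 0" --pt "1 0 0 0 0" --pt "1 0 0 -0.002 0" --pt "1 0 -0.0022 -0.002 0" --pt "1 0 -0.0022 -0.001 0" --pt "1 0 -0.0022 0 0" --pt "1 0 -0.0022 0.0 0" --grip_force 30

```text
time: 13.2
tool_pos: [0.5983, 0.093, 0.1968]
tool_rot: [3.141, 0.0, 1.686]
contact_force: [-2.6, -1.2, 9.8]
opening: 0.012
grip_force: 30.0
```

```bash
python3 - <<'E'
from h import *
o=observe(); print(o["tool_pos"],o["tool_rot"],o["opening"],o["contact_force"])
c=snap("wrist"); P=cloud(c)
print(plate(P,[599,93,.108],.212))
E
```

```text
[0.59833561 0.09295859 0.19676756] [3.14112050e+00 2.95548313e-04 1.68580932e+00] 0.011953895711381599 [-2.63518581 -1.22452277  9.81507756]
(array([ 3.68923298e-02, -1.16690013e-04,  2.10905000e+02]), 17532)
```

Request:
step_arm --pt "0.5 0 0 0 0" --pt "0.5 0 0 0 0" --pt "0.5 0 0 0 0"

```text
time: 13.62
tool_pos: [0.5983, 0.0931, 0.1948]
tool_rot: [-3.14, -0.0, 1.686]
contact_force: [-0.5, 0.3, 0.2]
opening: 0.0226
grip_force: 0.0
```

```bash
python3 - <<'E'
from h import *
o=observe(); print(o["tool_pos"],o["opening"],o["contact_force"])
c=snap("wrist"); np.savez("/tmp/w6.npz",**c); cv2.imwrite("pics/w6.png",c["img"][:,:,::-1]); P=cloud(c)
print(plate(P,[599,93,.108],.209))
# cover edges in the lathe frame: profile of z along x in strip y 30..38 and 45..50
q=loc([588.4,92.2,.108],P.reshape(-1,3)[:,:2]*1000); Z=P[...,2].ravel()*1000
for ylo,yhi in((20,35),(44,52)):
    print(ylo,[(int(x),round(float(np.median(Z[k])),1)) for x in range(-76,90,2) for k in[(q[:,1]>ylo)&(q[:,1]<yhi)&(abs(q[:,0]-x)<1)&(Z>150)] if k.sum()>3])
E
```

```text
[0.59830204 0.09305964 0.19475267] 0.0226368377049429 [-0.49624059  0.28683894  0.20228334]
(array([ 9.09075147e-02, -1.12305032e-04,  2.08911655e+02]), 17126)
20 [(-76, 210.3), (-74, 211.3), (-72, 211.5), (-70, 212.4), (-68, 289.2), (-66, 211.6), (-64, 212.6), (-62, 300.3), (-60, 300.9), (-58, 300.9), (-56, 215.6), (-54, 215.3), (-52, 300.8), (-50, 302.0), (-48, 302.5), (-46, 303.3), (-44, 318.3), (-42, 318.9), (-40, 318.5), (-38, 317.9), (-36, 319.4), (-34, 322.2), (-32, 321.4), (-30, 309.5), (-28, 309.5), (-26, 309.6), (-24, 309.6), (-22, 309.6), (-20, 309.6), (-18, 309.6), (-16, 309.6), (-14, 309.6), (-12, 309.5), (-10, 309.6), (-8, 309.6), (-6, 309.6), (-4, 309.2), (-2, 305.3), (0, 312.3), (2, 311.7), (4, 303.4), (6, 303.0), (8, 303.2), (10, 303.2), (12, 303.0), (14, 303.2), (16, 311.1), (18, 312.1), (20, 311.6), (22, 311.6), (24, 307.3), (26, 309.7), (28, 309.7), (30, 309.6), (32, 309.7), (34, 309.6), (36, 309.6), (38, 309.7), (40, 309.8), (42, 309.8), (44, 309.7), (46, 309.7), (48, 309.9), (50, 309.7), (52, 313.1), (54, 322.1), (56, 320.9), (58, 318.4), (60, 318.7), (62, 319.0
[... 479 characters left out ...]
.8), (-32, 204.9), (-30, 205.1), (-28, 205.3), (-26, 205.4), (-24, 205.6), (-22, 206.0), (-20, 206.1), (-18, 206.3), (-16, 206.6), (-14, 206.6), (-12, 206.8), (-10, 207.1), (-8, 207.3), (-6, 207.4), (-4, 207.8), (-2, 207.8), (0, 208.0), (2, 208.2), (4, 208.2), (6, 208.5), (8, 208.6), (10, 208.9), (12, 209.0), (14, 209.2), (16, 209.4), (18, 209.6), (20, 209.8), (22, 209.9), (24, 210.2), (26, 210.3), (28, 210.5), (30, 210.6), (32, 210.7), (34, 211.0), (36, 211.3), (38, 211.9), (40, 213.8), (42, 219.3), (44, 219.7), (46, 220.0), (48, 220.5), (50, 220.6), (52, 220.9), (54, 220.7), (56, 220.5), (58, 213.7), (60, 213.5), (62, 213.5), (64, 213.8), (66, 214.0), (68, 214.1), (70, 214.4), (72, 214.4)]
```

Request:
step_arm --pt "0.5 0 -0.003 0 0" --pt "0.5 0 -0.005 0 0" --pt "0.5 0 -0.007 0 0" --pt "0.5 0 -0.009 0 0" --pt "0.5 0 -0.009 0 0"

```text
time: 14.3
tool_pos: [0.592, 0.092, 0.1965]
tool_rot: [3.135, 0.0, 1.686]
contact_force: [6.8, 0.7, -0.2]
opening: 0.0232
grip_force: 3.6
```

```bash
cat >> h.py <<'E'
def prof(P,z0=195,z1=225):
    q=loc([588.4,92.2,.108],P.reshape(-1,3)[:,:2]*1000); Z=P[...,2].ravel()*1000
    for ylo,yhi in((22,35),(44,51)):
        print(ylo,[(int(x),round(float(np.median(Z[k])),1)) for x in range(-60,78,3) for k in[(q[:,1]>ylo)&(q[:,1]<yhi)&(abs(q[:,0]-x)<1)&(Z>z0)&(Z<z1)] if k.sum()>3])
E
python3 - <<'E'
from h import *
o=observe(); print(o["tool_pos"],o["opening"],o["contact_force"])
c=snap("wrist"); P=cloud(c); print(plate(P,[594,93,.108],.209)); prof(P)
E
```

```text
[0.59204362 0.09203143 0.19652713] 0.023235421127254737 [ 6.8356505   0.69693175 -0.24426291]
(array([ 1.10437404e-01, -2.63528867e-04,  2.09527594e+02]), 17138)
22 [(-60, 213.4), (-57, 214.1), (-54, 213.3), (-51, 201.6), (-48, 203.7), (-45, 203.9), (-42, 204.2), (-39, 204.7), (-36, 205.0), (-33, 205.3), (-30, 205.5), (-27, 205.9), (-24, 206.3), (-21, 206.7), (-18, 206.8), (-15, 207.3), (-12, 207.5), (-9, 207.9), (-6, 208.2), (-3, 208.6), (0, 210.5), (3, 212.1), (6, 212.7), (9, 213.0), (12, 213.5), (15, 213.7), (18, 213.6), (21, 213.7), (24, 211.6), (27, 211.8), (30, 212.2), (33, 212.4), (36, 213.0), (39, 220.2), (42, 221.5), (45, 221.9), (48, 222.4), (51, 222.8), (54, 223.0), (57, 222.6), (60, 216.5), (63, 215.9), (66, 216.2), (69, 216.6), (72, 216.7)]
44 [(-60, 213.1), (-57, 213.8), (-54, 213.1), (-51, 199.6), (-39, 204.3), (-36, 205.1), (-33, 205.1), (-30, 205.5), (-27, 205.9), (-24, 206.4), (-21, 206.6), (-18, 206.9), (-15, 207.2), (-12, 207.5), (-9, 208.0), (-6, 208.2), (-3, 208.5), (0, 208.7), (3, 209.1), (6, 209.6), (9, 209.8), (12, 210.2), (15, 210.4), (18, 210.9), (21, 211.2), (24, 211.5), (27, 211.9), (30, 212.2), (33, 212.5), (36, 212.8), (39, 214.4), (42, 220.9), (45, 222.1), (48, 222.5), (51, 222.7), (54, 222.8), (57, 216.0), (60, 215.5), (63, 215.9), (66, 216.2), (69, 216.6), (72, 216.7)]
```

Request:
step_arm --pt "0.5 0 0.003 0 0" --pt "0.5 0 0.0065 0 0" --pt "1 0 0.0065 0 0" --pt "1 0 0.0065 0 0" --pt "1 0 0.0065 0 0" --pt "1 0 0.0065 0 0" --grip_force 20

```text
time: 15.1
tool_pos: [0.5964, 0.0928, 0.1957]
tool_rot: [3.141, 0.0, 1.686]
contact_force: [1.9, 0.4, 1.8]
opening: 0.0127
grip_force: 19.6
```

```bash
python3 - <<'E'
from h import *
o=observe(); print(o["tool_pos"],o["opening"],o["contact_force"])
c=snap("wrist"); P=cloud(c); print(plate(P,[594,93,.108],.211)); prof(P)
E
```

```text
[0.59638771 0.09279833 0.19572759] 0.01273110224211028 [1.92991867 0.36163406 1.81566517]
(array([ 7.20318088e-02, -3.89346564e-04,  2.09226105e+02]), 17494)
22 [(-60, 213.4), (-57, 213.7), (-54, 213.5), (-51, 205.0), (-48, 205.3), (-45, 205.5), (-42, 205.7), (-39, 206.0), (-36, 206.1), (-33, 206.5), (-30, 206.7), (-27, 207.0), (-24, 207.0), (-21, 207.2), (-18, 207.5), (-15, 207.8), (-12, 208.0), (-9, 208.1), (-6, 208.5), (-3, 208.6), (0, 211.4), (3, 212.0), (6, 212.5), (9, 212.6), (12, 212.7), (15, 212.9), (18, 212.9), (21, 210.7), (24, 210.7), (27, 210.8), (30, 210.9), (33, 211.1), (36, 211.7), (39, 219.4), (42, 220.0), (45, 220.3), (48, 220.6), (51, 220.7), (54, 220.7), (57, 219.4), (60, 213.6), (63, 213.3), (66, 213.5), (69, 213.7), (72, 213.5)]
44 [(-60, 213.4), (-57, 213.8), (-54, 213.3), (-51, 199.7), (-39, 206.0), (-36, 206.1), (-33, 206.4), (-30, 206.5), (-27, 206.9), (-24, 207.1), (-21, 207.2), (-18, 207.5), (-15, 207.7), (-12, 208.1), (-9, 208.2), (-6, 208.5), (-3, 208.6), (0, 208.7), (3, 209.0), (6, 209.1), (9, 209.4), (12, 209.7), (15, 209.9), (18, 210.2), (21, 210.4), (24, 210.4), (27, 210.8), (30, 211.0), (33, 211.2), (36, 211.4), (39, 215.4), (42, 219.8), (45, 220.2), (48, 220.6), (51, 220.6), (54, 220.7), (57, 213.4), (60, 213.2), (63, 213.5), (66, 213.7), (69, 213.8), (72, 213.5)]
```

Request:
step_arm --pt "1 0 -0.001 -0.0005 0" --pt "1 0 -0.003 -0.0005 0" --pt "1 0 -0.005 -0.0005 0" --pt "1 0 -0.005 -0.0005 0"

```text
time: 15.65
tool_pos: [0.5908, 0.0922, 0.1959]
tool_rot: [-3.141, 0.0, 1.686]
contact_force: [0.9, -0.5, 1.3]
opening: 0.0124
grip_force: 19.6
```

```bash
python3 - <<'E'
from h import *
o=observe(); print(o["tool_pos"],o["opening"],o["contact_force"])
c=snap("wrist"); P=cloud(c); print(plate(P,[594,93,.108],.211)); prof(P)
E
```

```text
[0.59081634 0.09218486 0.19589145] 0.012376954747004884 [ 0.89258011 -0.47683166  1.29032027]
(array([ 6.28213926e-02, -4.45421181e-04,  2.09754291e+02]), 17582)
22 [(-60, 213.4), (-57, 214.4), (-54, 213.3), (-51, 206.1), (-48, 206.4), (-45, 206.6), (-42, 206.8), (-39, 207.0), (-36, 207.2), (-33, 207.3), (-30, 207.5), (-27, 207.7), (-24, 208.0), (-21, 208.1), (-18, 208.3), (-15, 208.4), (-12, 208.8), (-9, 208.8), (-6, 211.4), (-3, 211.9), (0, 212.3), (3, 212.5), (6, 212.9), (9, 213.0), (12, 212.7), (15, 211.4), (18, 210.6), (21, 210.8), (24, 211.0), (27, 211.1), (30, 211.5), (33, 219.1), (36, 219.9), (39, 220.1), (42, 220.2), (45, 220.5), (48, 220.4), (51, 219.5), (54, 213.0), (57, 213.0), (60, 213.1), (63, 213.4), (66, 213.4), (72, 200.5), (75, 199.5)]
44 [(-60, 213.3), (-57, 213.9), (-54, 213.3), (-51, 199.5), (-45, 206.6), (-42, 206.7), (-39, 207.0), (-36, 207.2), (-33, 207.3), (-30, 207.4), (-27, 207.8), (-24, 207.9), (-21, 208.1), (-18, 208.5), (-15, 208.4), (-12, 208.5), (-9, 208.9), (-6, 208.9), (-3, 209.3), (0, 209.2), (3, 209.6), (6, 209.8), (9, 210.1), (12, 210.1), (15, 210.3), (18, 210.6), (21, 210.7), (24, 210.9), (27, 211.0), (30, 211.2), (33, 213.6), (36, 219.1), (39, 219.9), (42, 220.3), (45, 220.3), (48, 220.4), (51, 213.1), (54, 212.8), (57, 213.0), (60, 213.2), (63, 213.4), (66, 213.1), (72, 200.5), (75, 199.5)]
```

Request:
step_arm --pt "1 0 -0.002 0 0" --pt "1 0 -0.004 0 0" --pt "1 0 -0.005 0 0" --pt "1 0 -0.005 0 0"

```text
time: 16.2
tool_pos: [0.5858, 0.0916, 0.1951]
tool_rot: [-3.14, -0.0, 1.686]
contact_force: [0.6, 0.5, -6.1]
opening: 0.012
grip_force: 20.0
```

```bash
python3 - <<'E'
from h import *
o=observe(); print(o["tool_pos"],o["opening"],o["contact_force"])
c=snap("wrist"); P=cloud(c); print(plate(P,[589,92,.108],.209)); prof(P)
E
```

```text
[0.5857804  0.09161213 0.19511883] 0.012028026293748275 [ 0.59059699  0.49824955 -6.1450281 ]
(array([ 7.45588095e-03, -8.49065924e-03,  2.08554056e+02]), 17601)
22 [(-60, 213.5), (-57, 214.4), (-54, 214.1), (-51, 207.9), (-48, 207.9), (-45, 208.0), (-42, 208.1), (-39, 208.1), (-36, 208.2), (-33, 208.0), (-30, 208.1), (-27, 208.2), (-24, 208.2), (-21, 208.3), (-18, 208.2), (-15, 208.1), (-12, 210.9), (-9, 211.0), (-6, 211.0), (-3, 211.3), (0, 211.5), (3, 211.4), (6, 211.1), (9, 208.8), (12, 208.4), (15, 208.4), (18, 208.4), (21, 208.5), (24, 208.8), (27, 215.9), (30, 216.7), (33, 216.8), (36, 216.8), (39, 216.7), (42, 216.8), (45, 215.5), (48, 209.2), (51, 208.8), (54, 208.7), (57, 208.7), (60, 208.4), (63, 200.7), (66, 200.7), (69, 200.6), (72, 200.6), (75, 199.8)]
44 [(-60, 213.3), (-57, 214.0), (-54, 214.0), (-51, 207.8), (-48, 207.7), (-45, 207.8), (-42, 207.7), (-39, 207.8), (-36, 207.8), (-33, 207.8), (-30, 208.0), (-27, 207.9), (-24, 208.0), (-21, 207.9), (-18, 208.0), (-15, 208.1), (-12, 207.9), (-9, 207.9), (-6, 208.1), (-3, 208.0), (0, 208.2), (3, 208.2), (6, 207.9), (9, 208.6), (12, 208.3), (15, 208.1), (18, 208.2), (21, 208.3), (24, 208.4), (27, 211.4), (30, 216.1), (33, 216.7), (36, 216.6), (39, 216.5), (42, 216.1), (45, 208.9), (48, 208.5), (51, 208.6), (54, 208.6), (57, 208.6), (60, 208.4), (63, 200.9), (66, 200.6), (69, 200.6), (72, 200.6)]
```

Request:
step_arm --pt "1 0 0.0005 0.0015 0" --pt "1 0 0.0005 0.003 0" --pt "1 0 0.0005 0.004 0" --pt "0.5 0 0.0005 0.004 0" --pt "0.3 0 0.0005 0.004 0" --pt "0.2 0 0.0005 0.004 0" --pt "0.2 0 0.0005 -0.01 0" --pt "0.2 0 0.0005 -0.04 0" --pt "0.2 -0.03 0.0005 -0.09 0" --pt "0.2 -0.06 0.0005 -0.13 0" --pt "0.2 -0.06 0.0005 -0.13 0" --pt "0.2 -0.06 0.0005 -0.13 0"

```text
time: 17.75
tool_pos: [0.5934, 0.0324, 0.3257]
tool_rot: [-3.141, -0.0, 1.686]
contact_force: [-0.2, -1.0, -0.6]
opening: 0.0371
grip_force: 0.0
```

```bash
python3 - <<'E'
from h import *
o=observe(); print(o["tool_pos"],o["tool_rot"],o["opening"],o["contact_force"])
c=snap("wrist"); np.savez("/tmp/w7.npz",**c); P=cloud(c); print(plate(P,[589,92,.108],.204)); prof(P)
p=fitcover(P,[588,92,.108],.2055)
print(loc([588.4,92.2,.108],p[None,:2]),p[2]-.108)
cv2.imwrite("pics/w7.png",cv2.resize(c["img"][60:360,120:520,::-1],(800,600)))
E
```

```text
[0.59336326 0.032359   0.32568581] [-3.14113799e+00 -4.71639372e-04  1.68558578e+00] 0.03707495918224064 [-0.19872922 -0.9906495  -0.61918207]
(array([4.79330158e-04, 5.36716365e-04, 2.04570509e+02]), 11837)
22 [(-60, 213.4), (-57, 214.3), (-54, 214.2), (-51, 204.6), (-48, 204.7), (-45, 204.7), (-42, 204.3), (-39, 204.5), (-36, 204.6), (-33, 204.5), (-30, 204.8), (-27, 204.6), (-24, 204.4), (-21, 204.7), (-18, 204.7), (-15, 204.5), (-12, 206.5), (-9, 207.1), (-6, 206.7), (-3, 206.6), (0, 206.3), (3, 206.2), (6, 207.2), (9, 207.5), (12, 204.8), (15, 204.7), (18, 204.5), (21, 204.6), (24, 205.1), (27, 207.8), (30, 212.1), (33, 212.8), (36, 212.9), (39, 212.6), (42, 212.7), (45, 210.7), (48, 204.9), (51, 204.6), (54, 204.8), (57, 204.8), (60, 204.6), (63, 200.5), (66, 200.6), (69, 200.6), (72, 200.6), (75, 199.8)]
44 [(-60, 213.3), (-57, 214.4), (-54, 212.5), (-51, 204.9), (-48, 204.5), (-45, 204.5), (-42, 204.7), (-39, 204.6), (-36, 204.5), (-33, 204.7), (-30, 204.6), (-27, 204.7), (-24, 204.8), (-21, 204.4), (-18, 204.3), (-15, 204.8), (-12, 204.5), (-9, 204.7), (-6, 204.8), (-3, 204.7), (0, 204.1), (3, 204.6), (6, 204.1), (9, 204.6), (12, 204.7), (15, 204.5), (18, 204.6), (21, 204.5), (24, 204.6), (27, 204.9), (30, 212.4), (33, 212.8), (36, 212.9), (39, 212.8), (42, 212.9), (45, 208.8), (48, 204.7), (51, 204.7), (54, 205.0), (57, 204.8), (60, 204.5), (63, 200.8), (66, 200.5), (69, 200.4), (72, 200.5), (75, 199.5)]
fit [5.89397035e+02 9.34527891e+01 1.14936549e-01] 30023.512062548383 24437  x [-64.36242155  70.01420561]  y [-71.94722832  70.23634811]
[[1.12626421 1.13801936]] 0.006936548710276061
```

View pics/w7.png

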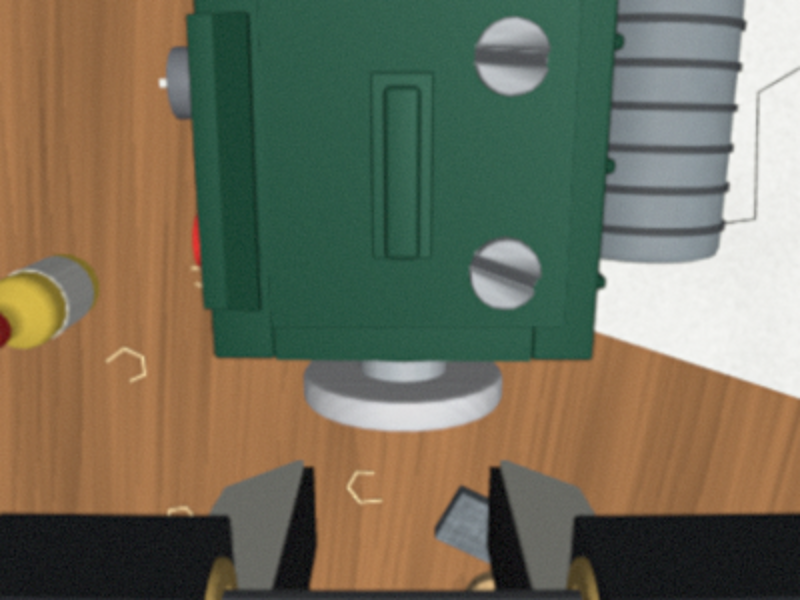

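The crop shows the cover lying flat under the lip, with the left screw at (512,55) and the right at (505,273). I've used all 10 views, so everything from here is numeric. Next I'll measure the screws and head for the tool block.

```bash
cat >> h.py <<'E'
def screws(c,p=(588.4,92.2,.108),ztop=.2125):
    res={}
    v,u=np.mgrid[0:480,0:640]; W=on_plane(c,np.c_[u.ravel(),v.ravel()],ztop)[:,:2]*1000
    q=loc(p,W).reshape(480,640,2); I=c["img"].astype(float); sat=I.max(2)-I.min(2); g=I.mean(2)
    P=cloud(c)[...,2]
    for n,s in(("L",1),("R",-1)):
        r=np.hypot(q[...,0]-38,q[...,1]-38*s); near=r<22
        head=(near&(sat<25)).astype(np.uint8)
        head=cv2.morphologyEx(head,cv2.MORPH_OPEN,np.ones((3,3)))
        k=head>0; pts=q[k].astype(np.float32)
        if len(pts)<30: print(n,"not seen"); continue
        (cx,cy),rad=cv2.minEnclosingCircle(pts); cen=pts.mean(0)
        inn=np.hypot(q[...,0]-cen[0],q[...,1]-cen[1])<11
        t=np.percentile(g[inn],92)*.72; dk=inn&(g<t); D=q[dk]; w=t-g[dk]
        D0=(D*w[:,None]).sum(0)/w.sum(); M=((D-D0)*w[:,None]).T@(D-D0); e,V=np.linalg.eigh(M); d=V[:,1]
        res[n]=(cen,rad,D0,-np.degrees(np.arctan2(d[1],d[0]))); print(n,len(pts),"mean",cen,"circ",(cx,cy),rad,"slot mid",D0,"cw deg",res[n][3],"ecc",(e[1]/e[0])**.5)
    return res
E
python3 - <<'E'
from h import *
np.set_printoptions(precision=2,suppress=True)
c=dict(np.load("/tmp/w7.npz")); screws(c)
# rack from side-independent views: scene + wrist w2 for driver/rack
for n in("scene0","side0"):
    c=dict(np.load(f"/tmp/{n}.npz")); P=cloud(c); 
    k=(P[...,2]>.050)&(P[...,2]<.058)&(abs(P[...,0]-.475)<.09)&(abs(P[...,1]+.385)<.09)
    print(n,"block top",k.sum(),cv2.minAreaRect(np.float32(P[k][:,:2]*1000)))
    H=(P[...,2]>.108)&(P[...,2]<.128)&(abs(P[...,0]-.475)<.08)&(abs(P[...,1]+.39)<.08)
    I=c["img"].astype(int)
    for v,u in np.argwhere(H)[::6]: print((u,v),(P[v,u]*1000).round().astype(int),I[v,u],end=" ")
    print()
E
```

```text
L 1212 mean [36.06 37.44] circ (36.21229553222656, 37.35026931762695) 13.24226188659668 slot mid [36.41 37.41] cw deg -178.00331367207482 ecc 3.426321911590097
R 1028 mean [ 36.51 -37.85] circ (36.598731994628906, -38.144893646240234) 13.705698013305664 slot mid [ 36.99 -37.76] cw deg -160.79428780824452 ecc 3.65413615886608
scene0 block top 505 ((446.6412048339844, -391.97259521484375), (120.18128204345703, 112.08722686767578), 5.689423084259033)
(np.int64(174), np.int64(250)) [ 396 -396  112] [ 34 125  60] (np.int64(177), np.int64(251)) [ 399 -388  110] [ 30 107  51] (np.int64(188), np.int64(262)) [ 461 -353  114] [163 144 117] (np.int64(166), np.int64(263)) [ 463 -411  119] [89 56 35] (np.int64(188), np.int64(263)) [ 462 -354  112] [167 152 128] (np.int64(165), np.int64(264)) [ 465 -414  117] [92 57 35] (np.int64(186), np.int64(264)) [ 473 -358  117] [172 151 105] (np.int64(161), np.int64(265)) [ 469 -424  118] [93 58 38] (np.int64(167), np.int64(265)) [ 473 -408  119] [85 54 35] (np.int64(188), np.int64(265)) [ 470 -353  111] [140 113  52] (np.int64(164), np.int64(266)) [ 481 -41
[... 1656 characters left out ...]
64(323), np.int64(360)) [ 473 -425  121] [92 52 27] (np.int64(316), np.int64(361)) [ 458 -425  120] [85 48 25] (np.int64(322), np.int64(361)) [ 471 -427  120] [88 50 26] (np.int64(315), np.int64(362)) [ 455 -427  120] [69 42 23] (np.int64(321), np.int64(362)) [ 468 -429  120] [82 47 24] (np.int64(314), np.int64(363)) [ 454 -423  113] [98 71 38] (np.int64(320), np.int64(363)) [ 466 -427  115] [71 41 21] (np.int64(316), np.int64(364)) [ 457 -430  116] [53 31 17] (np.int64(322), np.int64(364)) [ 471 -430  114] [59 34 17] (np.int64(317), np.int64(365)) [ 459 -432  116] [50 29 15] (np.int64(323), np.int64(365)) [ 473 -429  110] [54 32 17] (np.int64(320), np.int64(366)) [ 466 -433  112] [50 29 16]
```

Request:
step_arm --pt "0 -0.055 -0.02 0 0" --pt "0 -0.11 -0.042 0 0" --pt "0 -0.165 -0.064 0 0" --pt "0 -0.22 -0.086 0 0" --pt "0 -0.275 -0.107 0 0" --pt "0 -0.33 -0.128 0 0" --pt "0 -0.385 -0.15 0.02 0" --pt "0 -0.43 -0.168 0.04 0" --pt "0 -0.459 -0.179 0.06 0" --pt "0 -0.459 -0.179 0.06 0" --pt "0 -0.459 -0.179 0.06 0" --pt "0 -0.459 -0.179 0.06 0"

```text
time: 19.3
tool_pos: [0.4695, -0.4432, 0.2669]
tool_rot: [3.141, 0.001, 1.688]
contact_force: [-0.3, -0.2, 0.7]
opening: 0.0458
grip_force: 0.0
```

```bash
python3 - <<'E'
from h import *
np.set_printoptions(precision=2,suppress=True,linewidth=200)
o=observe(); print(o["tool_pos"]*1000,o["tool_rot"],o["qpos"])
c=snap("wrist"); np.savez("/tmp/w8.npz",**c); P=cloud(c)*1000; I=c["img"].astype(int)
X,Y,Z=P[...,0],P[...,1],P[...,2]
k=(Z>51)&(Z<59)&(abs(X-470)<80)&(abs(Y+390)<90)
print("block",k.sum(),cv2.minAreaRect(np.float32(P[k][:,:2])),np.median(Z[k]))
k=(Z>111)&(Z<130)&(abs(X-470)<90)&(abs(Y+400)<90)
n,lab,st,_=cv2.connectedComponentsWithStats(k.astype(np.uint8))
for i in range(1,n):
    if st[i,4]<30: continue
    m=lab==i; Q=P[m]; r=cv2.minAreaRect(np.float32(Q[:,:2])); print(i,st[i],"med",np.median(Q,0),"rgb",np.median(I[m],0),"rect",r)
    zt=np.median(Q[:,2]); T=Q[abs(Q[:,2]-121)<3][:,:2]
    if len(T)>100:
        a=np.radians(np.arange(0,45,1.)); w=[]
        for t in a:
            d=T@np.array([np.cos(t),np.sin(t)]); e=T@np.array([-np.sin(t),np.cos(t)])
            w.append([np.ptp(np.percentile(d,[.5,99.5])),np.ptp(np.percentile(e,[.5,99.5])),np.percentile(d,[.5,99.5]).mean(),np.percentile(e,[.5,99.5]).mean()])
        w=np.array(w); j=w[:,:2].sum(1).argmin(); print("oct flats at",j,w[j],"widths",w[::5,0],w[::5,1]); t=a[j]; print("centre",w[j,2]*np.cos(t)-w[j,3]*np.sin(t),w[j,2]*np.sin(t)+w[j,3]*np.cos(t))
E
```

```text
[ 469.52 -443.18  266.91] [3.14 0.   1.69] [-0.88  0.54  1.03  0.    1.57 -0.99]
block 6922 ((467.5009460449219, -392.0631103515625), (64.54129028320312, 116.32134246826172), 4.429468631744385) 55.58926587332927
1 [316  97  21  20 317] med [ 464.74 -358.36  115.39] rgb [236. 203. 112.] rect ((464.7640075683594, -358.3919982910156), (15.656713485717773, 14.318231582641602), 6.504764556884766)
2 [305 164  37  37 996] med [ 469.39 -416.69  121.04] rgb [107.  70.  47.] rect ((469.478515625, -417.83587646484375), (27.912487030029297, 28.105260848999023), 25.729957580566406)
oct flats at 33 [  25.02   24.94  166.3  -605.97] widths [25.51 25.76 25.6  25.27 25.11 25.23 25.27 25.05 25.33] [25.25 25.4  25.38 25.23 24.97 25.04 24.96 25.16 25.05]
centre 469.5066770481316 -417.63308909482794
```

```bash
python3 - <<'E'
from h import *
np.set_printoptions(precision=2,suppress=True,linewidth=200)
c=dict(np.load("/tmp/w8.npz")); P=cloud(c)*1000; I=c["img"].astype(np.float32)
ctr=np.array([469.5,-417.8])
g=cv2.GaussianBlur(I.mean(2),(0,0),.7)
for z in (121,119):
    for R in (ctr,):
        th=np.radians(np.arange(0,360,3)); rr=np.arange(8,22,.25)
        pts=np.stack([ctr[0]+rr[None]*np.cos(th)[:,None],ctr[1]+rr[None]*np.sin(th)[:,None],np.full((len(th),len(rr)),z)],-1)/1000
        uv=proj(c,pts.reshape(-1,3)).astype(np.float32).reshape(len(th),len(rr),2)
        s=cv2.remap(g,uv[...,0],uv[...,1],cv2.INTER_CUBIC); d=np.abs(np.diff(s,axis=1)); e=rr[d.argmax(1)]
        print(z,e)
m=(abs(P[...,2]-121)<4)&(np.hypot(P[...,0]-469.5,P[...,1]+417.8)<18)
cn=max(cv2.findContours(m.astype(np.uint8),cv2.RETR_EXTERNAL,cv2.CHAIN_APPROX_NONE)[0],key=len)[:,0]
W=on_plane(c,cn,.121)[:,:2]*1000; h=W.mean(0); q=W-h; t=np.arctan2(q[:,1],q[:,0]); r=np.hypot(*q.T)
A=np.c_[np.ones(len(t)),np.cos(t),np.sin(t),np.cos(8*t),np.sin(8*t)]; f=np.linalg.lstsq(A,r,rcond=None)[0]
print(h,f,"corner dir",np.degrees(np.arctan2(f[4],f[3]))/8,"-> flats at +-22.5")
E
```

```text
121 [14.25 14.25 14.25 14.25 14.25 14.25 13.75 13.75 14.   14.25 14.5  14.   14.25 14.75 14.25 15.   15.5  15.25 16.   16.25 16.75 18.   18.25 18.5  19.   18.5  19.   19.5  19.25 19.75 19.75 20.25 20.25
 20.25 19.5  19.75 19.25 19.25 19.   19.25 19.5  19.25 18.75 17.75 18.   17.   16.75 16.25 16.25 15.75 15.75 15.5  15.   15.25 15.   14.5  14.5  14.25 14.75 14.5  14.5  14.5  14.5  13.75 13.75 13.75
 13.25 13.25 13.5  13.   13.25 13.5  13.75 13.5  13.75 13.5  14.   14.   13.5  13.   13.5  13.   12.75 13.   12.75 13.25 13.25 13.   13.5  13.5  13.25 14.   14.   13.25 13.25 13.25 12.75 12.75 13.
 13.25 12.75 13.   13.25 13.5  13.25 13.75 14.25 14.   13.75 14.25 13.75 13.25 13.75 13.25 13.   13.5  13.25 13.75 13.75 13.75]
119 [14.5  14.25 14.25 14.25 14.25 14.5  13.75 14.   14.   14.25 14.5  14.   14.5  14.   14.5  15.   14.75 15.25 16.25 17.   17.   17.5  18.   18.25 18.5  18.25 18.75 19.25 19.   19.5  19.5  20.25 20.
 20.   19.5  19.5  19.   19.   19.5  19.   19.25 19.   18.5  18.25 18.   16.75 16.5  16.   16.   15.5  15.   15.5  15.   14.5  15.   14.75 14.5  14.25 14.75 14.75 14.5  14.5  14.5  13.75 13.75 13.75
 14.   13.25 13.5  13.75 13.25 13.5  13.75 13.5  14.   14.25 14.5  13.75 14.25 13.75 13.75 13.5  13.   13.5  13.25 13.75 13.5  13.5  14.   13.75 13.75 14.5  13.75 13.75 13.75 13.75 13.   13.25 13.5
 13.75 13.25 13.5  13.75 13.25 13.75 14.25 14.25 14.5  14.25 14.25 14.   14.25 14.   13.5  13.25 13.75 13.5  14.   14.   13.75]
[ 469.24 -416.74] [13.14  0.16 -0.46  0.35  0.23] corner dir 4.116554449601178 -> flats at +-22.5
```

Request:
step_arm --pt "-0.2 0.01 0.001 0.03 0.15" --pt "-0.2 0.02 0.002 0.06 0.3" --pt "-0.2 0.0252 0.0029 0.1 0.431" --pt "-0.2 0.0252 0.0029 0.12 0.431" --pt "-0.2 0.0252 0.0029 0.12 0.431"

```text
time: 19.98
tool_pos: [0.4685, -0.4177, 0.1451]
tool_rot: [-3.14, -0.001, 1.256]
contact_force: [-0.3, -0.4, 1.1]
opening: 0.0554
grip_force: 0.0
```

Request:
step_arm --pt "-0.2 0.0003 0.001 0.05 0" --pt "-0.2 0.0003 0.001 0.085 0" --pt "-0.2 0.0003 0.001 0.0975 0" --pt "0.4 0.0003 0.001 0.0975 0" --pt "1 0.0003 0.001 0.0975 0" --pt "1 0.0003 0.001 0.0975 0" --pt "1 0.0003 0.001 0.0975 0" --pt "1 0.0003 0.001 0.0975 0" --pt "1 0.0003 0.001 0.0975 0" --grip_force 55

```text
time: 21.1
tool_pos: [0.4701, -0.4197, 0.05]
tool_rot: [3.139, 0.001, 1.255]
contact_force: [-0.7, 0.4, 5.8]
opening: 0.0276
grip_force: 55.0
```

Request:
step_arm --pt "1 0 0 -0.01 0" --pt "1 0 0 -0.05 0" --pt "1 0 0 -0.1 0" --pt "1 0 0 -0.15 0" --pt "1 0 0 -0.15 0" --pt "1 0 0 -0.15 0"

```text
time: 21.85
tool_pos: [0.4692, -0.4186, 0.1978]
tool_rot: [-3.14, -0.001, 1.255]
contact_force: [-1.0, 0.8, -1.5]
opening: 0.0276
grip_force: 55.0
```

```bash
cat >> h.py <<'E'
def inhand(c):
    v,u=np.mgrid[0:480,0:640]; P=rays(c,np.c_[u.ravel(),v.ravel()])*c["range_z"].reshape(-1,1)
    M=c["T_tool_cam"]; return (P@M[:3,:3].T+M[:3,3]).reshape(480,640,3)*1000
E
python3 - <<'E'
from h import *
np.set_printoptions(precision=1,suppress=True,linewidth=200)
o=observe(); print(o["tool_pos"]*1000,o["opening"],o["grip_force"],o["contact_force"])
c=snap("wrist"); np.savez("/tmp/w9.npz",**c); q=inhand(c); z=q[...,2]
for lo in range(-45,62,4):
    k=(z>=lo)&(z<lo+4)&(abs(q[...,0])<30)&(abs(q[...,1])<30)
    if k.sum()>5: print(lo,k.sum(),np.percentile(q[k],[3,50,97],axis=0)[:,:2].ravel())
E
```

```text
[ 469.2 -418.6  197.8] 0.027639897366897356 54.99906085431576 [-1.   0.8 -1.5]
-45 768 [  8.3 -28.   11.   -0.6  15.8  28. ]
-41 712 [  8.1 -28.   11.    0.5  15.8  28.2]
-37 625 [  8.3 -25.6  11.    0.1  15.8  27. ]
-33 482 [  8.4 -21.5  11.1   0.7  15.8  23.1]
-29 369 [  8.1 -17.7  11.1   0.5  15.8  19.2]
-25 260 [  7.8 -13.2  14.1   0.9  15.9  14.9]
-21 213 [  7.9 -12.2  14.6   0.1  16.   13.8]
-17 70 [  7.6 -12.8  13.2   2.2  15.7  14.1]
-13 813 [  4.6 -14.5  14.    0.5  18.2  15.9]
-9 115 [  8.8 -12.8  16.5   0.   18.4  15.2]
19 12 [ 7.7 -3.1  8.2 -1.7  8.6  0.3]
23 55 [ 6.2 -6.6  7.9 -4.4  9.2 -0.6]
27 18 [ 7.2 -7.2  8.7 -6.1  9.6 -4.2]
31 30 [ 5.4 -7.3  8.2 -4.5  9.6 -1.1]
35 34 [ 3.1 -6.9  6.3 -2.4  9.5  1. ]
```

```bash
python3 - <<'E'
from h import *
np.set_printoptions(precision=1,suppress=True,linewidth=200)
c=dict(np.load("/tmp/w9.npz")); q=inhand(c); z=q[...,2]; g=c["img"].mean(2)
k=(z>=17)&(z<44)&(abs(q[...,0])<30)&(abs(q[...,1])<30)
vu=np.argwhere(k); print(vu.min(0),vu.max(0))
r0,c0=vu.min(0)-4; r1,c1=vu.max(0)+5
for r in range(r0,r1): print(r," ".join(f"{int(q[r,x,2]) if 0<q[r,x,2]<60 else '..':>3}" for x in range(c0,c1)))
print(c0)
for r in range(r0,r1): print(r," ".join(f"{int(g[r,x]):>3}" for x in range(c0,c1)))
B=q[k&(z>27)]; B0=B[:,:2].mean(0); print(B[::4])
# where axis points project
M=c["T_tool_cam"]; Mi=np.linalg.inv(M)
for X in([0.4,.6,39.5],[0.4,.6,27.5]):
    p=Mi[:3,:3]@(np.array(X)/1000)+Mi[:3,3]; s=p[:2]/p[2]; print(X,s*(1+c["k1"]*(s@s))*c["fx"]+[c["cx"],c["cy"]])
E
```

```text
[245 306] [260 322]
241  ..  ..  ..  ..  ..  ..  ..  ..  ..  ..  ..  ..  ..  ..  ..  ..  ..  ..  ..  ..  ..  ..  ..  ..  ..
242  ..  ..  ..  ..  ..  ..  ..  ..  ..  ..  ..  ..  ..  ..  ..  ..  ..  ..  ..  ..  ..  ..  ..  ..  ..
243  ..  ..  ..  ..  ..  ..  ..  ..  ..  ..  ..  ..  ..  ..  ..  ..  ..  ..  ..  ..  ..  ..  ..  ..  ..
244  ..  ..  ..  ..  ..  ..  ..  ..  ..  ..  ..  ..  ..  ..  ..  ..  ..  ..  ..  ..  ..  ..  ..  ..  ..
245  ..  ..  ..  ..  ..  ..  ..  39  39  ..  ..  ..  ..  ..  ..  ..  ..  ..  ..  ..  ..  ..  ..  ..  ..
246  ..  ..  ..  ..  ..  ..  39  37  35  37  ..  ..  ..  ..  ..  ..  ..  ..  ..  ..  ..  ..  ..  ..  ..
247  ..  ..  ..  ..  ..  38  36  35  34  35  38  ..  ..  ..  ..  ..  ..  ..  ..  ..  ..  ..  ..  ..  ..
248  ..  ..  ..  ..  ..  36  34  33  33  35  36  38  ..  ..  ..  ..  ..  ..  ..  ..  ..  ..  ..  ..  ..
249  ..  ..  ..  ..  ..  34  33  31  31  33  35  37  39  ..  ..  ..  ..  ..  ..  ..  ..  ..  ..  ..  ..
250  ..  ..  ..  ..  33  33  31  30  31  31  33  33  37  37  ..  ..  ..  ..  ..  ..  ..  ..  ..  ..  ..
251  ..  ..  ..  ..  33  30  28  27  28 
[... 3674 characters left out ...]
8 123 125 130 140 145 148 144 129
263 132 111  96  79  86  98 110 121 128 140 140 149 149 151 157 163 171 179 178 179 180 179 182 182 176
264  91  82  81  83 111 144 164 180 182 182 183 184 185 182 181 185 189 193 195 194 191 192 190 190 187
[[ 9.3 -5.8 39.1]
 [10.1 -5.1 35. ]
 [ 9.5 -5.7 35.2]
 [ 8.6 -6.9 36.2]
 [ 8.9 -4.6 35.3]
 [ 8.9 -6.2 33.5]
 [ 8.  -4.  35.9]
 [ 8.2 -6.8 33.7]
 [ 8.9 -4.5 31.8]
 [ 7.  -2.4 37.2]
 [ 9.8 -5.5 27.5]
 [ 7.6 -3.5 33.7]
 [ 7.8 -7.3 31.7]
 [ 9.3 -4.4 27.3]
 [ 6.5 -2.4 35.3]
 [ 8.6 -6.6 27.6]
 [ 5.7 -1.3 35.9]
 [ 8.2 -5.  27.1]
 [ 5.  -0.7 36. ]
 [ 4.6 -0.7 35.5]
 [ 4.5 -0.1 34.3]
 [ 3.1  1.  36.3]]
[0.4, 0.6, 39.5] [320.3 259.6]
[0.4, 0.6, 27.5] [320.3 267.2]
```

Request:
step_arm --pt "1 0.02 0 -0.04 0" --pt "1 0.07 0.001 -0.08 -0.1" --pt "1 0.13 0.002 -0.1 -0.22" --pt "1 0.19 0.003 -0.1 -0.36" --pt "1 0.25 0.004 -0.1 -0.5" --pt "1 0.31 0.005 -0.1 -0.65" --pt "1 0.37 0.006 -0.1 -0.8" --pt "1 0.43 0.008 -0.1 -0.95" --pt "1 0.48 0.009 -0.1 -1.08" --pt "1 0.53 0.01 -0.1 -1.175" --pt "1 0.554 0.01 -0.1 -1.175" --pt "1 0.554 0.01 -0.1 -1.175" --pt "1 0.554 0.01 -0.1 -1.175" --pt "1 0.554 0.01 -0.1 -1.175"

```text
time: 23.65
tool_pos: [0.6511, 0.1031, 0.2982]
tool_rot: [-3.141, -0.0, 2.428]
contact_force: [0.6, 0.4, -0.3]
opening: 0.0276
grip_force: 55.0
```

```bash
cat >> h.py <<'E'
def plan_to(o,target,tip=(1.3,.7)):
    yaw=o["tool_rot"][2]; tx=np.array([np.cos(yaw),np.sin(yaw)]); ty=np.array([np.sin(yaw),-np.cos(yaw)])
    t=o["tool_pos"][:2]*1000+tip[0]*tx+tip[1]*ty; d=np.array(target)-t
    print("tip",t,"z",o["tool_pos"][2]*1000-39.5,"move tool x,y",d@tx,d@ty,"yaw deg",np.degrees(yaw))
def l2w(q,p=(588.4,92.2,.108)):
    a=p[2]; return np.array([p[0]+q[0]*np.cos(a)-q[1]*np.sin(a),p[1]+q[0]*np.sin(a)+q[1]*np.cos(a)])
E
python3 - <<'E'
from h import *
np.set_printoptions(precision=1,suppress=True,linewidth=200)
o=observe(); print(o["tool_pos"]*1000,o["tool_rot"],o["opening"],o["qpos"])
c=snap("wrist"); np.savez("/tmp/w10.npz",**c); r=screws(c)
for n in r: w=l2w(r[n][0]); print(n,w,"slot world deg",6.19-r[n][3]); plan_to(o,w)
E
```

```text
[651.1 103.1 298.2] [-3.1 -0.   2.4] 0.027623726658318252 [ 0.   0.6  0.9 -0.   1.7 -0.8]
L 1271 mean [36.2 37.5] circ (36.301841735839844, 37.411705017089844) 13.241931915283203 slot mid [36.6 37.7] cw deg -177.17127383278367 ecc 3.506801709175869
R 1151 mean [ 36.5 -37.6] circ (37.18327713012695, -37.654876708984375) 14.27357292175293 slot mid [ 36.8 -37.7] cw deg -159.87122288667612 ecc 3.4413782675678575
L [620.4 133.4] slot world deg 183.36127383278367
tip [650.5 104.5] z 258.68546672041964 move tool x,y 41.72381011979298 2.1192095392209205 yaw deg 139.1248125654444
R [628.7  58.8] slot world deg 166.06122288667612
tip [650.5 104.5] z 258.68546672041964 move tool x,y -13.384170660031618 -48.853943069727755 yaw deg 139.1248125654444
```

Request:
step_arm --pt "1 0.03 0.0015 0 0.01" --pt "1 0.0417 0.0021 0.02 0.01" --pt "1 0.0417 0.0021 0.038 0.01" --pt "1 0.0417 0.0021 0.044 0.01" --pt "1 0.0417 0.0021 0.044 0.01"

```text
time: 24.32
tool_pos: [0.6211, 0.1326, 0.2546]
tool_rot: [-3.142, 0.0, 2.419]
contact_force: [0.5, 0.4, -1.4]
opening: 0.0276
grip_force: 55.0
```

```bash
python3 - <<'E'
from h import *
np.set_printoptions(precision=1,suppress=True,linewidth=200)
o=observe(); print(o["tool_pos"]*1000,o["contact_force"]); plan_to(o,[620.4,133.4])
E
```

```text
[621.1 132.6 254.6] [ 0.5  0.4 -1.4]
tip [620.6 134. ] z 215.06656918904187 move tool x,y -0.2387511667419393 -0.6006175874718885 yaw deg 138.59337262485533
```

Tip is 0.6 mm off, just above the head. I'll correct it and lower into the slot.

Request:
step_arm --pt "1 -0.0002 -0.0006 0.002 0" --pt "1 -0.0002 -0.0006 0.005 0" --pt "1 -0.0002 -0.0006 0.008 0" --pt "1 -0.0002 -0.0006 0.0095 0" --pt "1 -0.0002 -0.0006 0.0095 0"

```text
time: 24.95
tool_pos: [0.621, 0.1326, 0.2468]
tool_rot: [3.14, 0.002, 2.42]
contact_force: [-1.5, -0.0, 6.7]
opening: 0.0276
grip_force: 55.0
```

Request:
step_arm --pt "1 0.0002 -0.0003 0.0005 0.15" --pt "1 0.0004 -0.0005 0.001 0.3" --pt "1 0.0006 -0.0006 0.001 0.45" --pt "1 0.0006 -0.0006 0.001 0.45"

```text
time: 25.45
tool_pos: [0.6208, 0.1322, 0.2467]
tool_rot: [3.137, 0.002, 1.968]
contact_force: [-0.6, -2.4, 10.6]
opening: 0.0278
grip_force: 55.0
```

```bash
python3 - <<'E'
from h import *
np.set_printoptions(precision=2,suppress=True,linewidth=200)
o=observe(); print(o["tool_pos"]*1000,o["contact_force"],o["torque"]); plan_to(o,[620.4,133.4])
c=snap("wrist"); np.savez("/tmp/w11.npz",**c); screws(c)
E
```

```text
[620.78 132.2  246.73] [-0.65 -2.42 10.55] [-0.32  0.29  0.04]
tip [620.92 133.67] z 207.23048178677385 move tool x,y -0.04364248334758793 -0.5834148061912475 yaw deg 112.76094462075568
L 1048 mean [35.22 42.05] circ (40.638126373291016, 36.27495574951172) 18.769481658935547 slot mid [33.33 43.3 ] cw deg -93.56653589915275 ecc 1.1207995270172049
R 2705 mean [ 37.23 -38.84] circ (38.00469207763672, -38.01424789428711) 21.98598289489746 slot mid [ 34.92 -31.24] cw deg 162.70356075334826 ecc 2.2474458336542744
```

Request:
step_arm --pt "1 0.0002 -0.0003 0.0 0.17" --pt "1 0.0003 -0.0004 0.0 0.34" --pt "1 0.0005 -0.0005 0.0 0.5" --pt "1 0.0008 -0.0007 0.0 0.67" --pt "1 0.001 -0.0008 0 0.84" --pt "1 0.0012 -0.0008 0 1.0" --pt "1 0.0013 -0.0008 0 1.07" --pt "1 0.0013 -0.0008 0 1.12" --pt "1 0.0013 -0.0008 0 1.12"

```text
time: 26.62
tool_pos: [0.6193, 0.1325, 0.2467]
tool_rot: [3.138, -0.002, 0.849]
contact_force: [-2.9, -4.1, 9.7]
opening: 0.0274
grip_force: 55.0
```

```bash
python3 - <<'E'
from h import *
np.set_printoptions(precision=3,suppress=True,linewidth=200)
o=observe(); print(o["tool_pos"]*1000,o["contact_force"],o["torque"],o["joint_efforts"]); plan_to(o,[620.4,133.4])
E
```

```text
[619.263 132.512 246.746] [-2.864 -4.057  9.708] [-0.8    0.687  0.075] [  1.586 -47.425 -23.664   1.196  -1.126   0.266]
tip [620.647 133.025] z 207.24644035019583 move tool x,y 0.11823853303291805 -0.4335899202427399 yaw deg 48.636067047327565
```

Request:
step_arm --pt "1 0 0 0 0.05" --pt "1 0.0001 0 0 0.1" --pt "1 0.0001 0 0 0.13" --pt "1 0.0001 0 0 0.13"

```text
time: 27.12
tool_pos: [0.6191, 0.1327, 0.2467]
tool_rot: [3.138, -0.002, 0.719]
contact_force: [-4.4, -3.7, 12.1]
opening: 0.0277
grip_force: 55.0
```

```bash
python3 - <<'E'
from h import *
np.set_printoptions(precision=3,suppress=True,linewidth=200)
o=observe(); print(o["contact_force"],o["torque"],o["joint_efforts"]); plan_to(o,[620.4,133.4])
E
```

```text
[-4.445 -3.698 12.109] [-0.71   0.85   0.107] [  1.238 -47.268 -23.826   1.065  -1.35    0.266]
tip [620.544 133.052] z 207.19877720610407 move tool x,y 0.12095402601525426 -0.35615962899331394 yaw deg 41.21745180938311
```

Request:
step_arm --pt "1 0 0 0 0.05" --pt "1 0.0001 0 0 0.1" --pt "1 0.0001 0 0 0.1"

```text
time: 27.5
tool_pos: [0.6199, 0.1329, 0.2467]
tool_rot: [3.138, -0.004, 0.62]
contact_force: [-1.5, -1.9, 9.9]
opening: 0.0279
grip_force: 55.0
```

```bash
python3 - <<'E'
from h import *
np.set_printoptions(precision=3,suppress=True,linewidth=200)
o=observe(); print(o["contact_force"],o["torque"],o["joint_efforts"]); plan_to(o,[620.4,133.4])
E
```

```text
[-1.537 -1.905  9.905] [-0.61   0.311  0.363] [  1.049 -47.95  -23.253   1.009  -0.531   0.575]
tip [621.323 133.1  ] z 207.22618384732485 move tool x,y -0.5771826209476854 -0.7799380428150677 yaw deg 35.498025344672776
```

Request:
step_arm --pt "1 0 0 0 -0.1" --pt "1 0 0 -0.01 -0.1" --pt "1 0 0 -0.03 -0.1" --pt "1 0 0 -0.0515 -0.25" --pt "1 -0.01 0.03 -0.0515 -0.42" --pt "1 -0.02 0.06 -0.0515 -0.6" --pt "1 -0.03 0.08 -0.0515 -0.78" --pt "1 -0.0399 0.1066 -0.0515 -0.95" --pt "1 -0.0399 0.1066 -0.0515 -1.12" --pt "1 -0.0399 0.1066 -0.0515 -1.29" --pt "1 -0.0399 0.1066 -0.0515 -1.45" --pt "1 -0.0399 0.1066 -0.0515 -1.492" --pt "1 -0.0399 0.1066 -0.0515 -1.492" --pt "1 -0.0399 0.1066 -0.0515 -1.492"

```text
time: 29.25
tool_pos: [0.6483, 0.0237, 0.2954]
tool_rot: [-3.141, -0.0, 2.11]
contact_force: [0.0, -0.1, -1.4]
opening: 0.0278
grip_force: 55.0
```

```bash
python3 - <<'E'
from h import *
np.set_printoptions(precision=2,suppress=True,linewidth=200)
o=observe(); print(o["tool_pos"]*1000,o["tool_rot"],o["opening"])
c=snap("wrist"); np.savez("/tmp/w12.npz",**c); r=screws(c)
for n in r: w=l2w(r[n][0]); print(n,w,"slot world deg",6.19-r[n][3]); plan_to(o,w)
q=inhand(c); z=q[...,2]; k=(z>33)&(z<42)&(abs(q[...,0])<20)&(abs(q[...,1])<20)
print(np.polyfit(q[k][:,1],q[k][:,0],1),q[k].mean(0),np.median(q[(z>-14)&(z<-11)&(abs(q[...,0])<30)&(abs(q[...,1])<20)],0))
E
```

```text
[648.27  23.74 295.36] [-3.14 -0.    2.11] 0.027769477791771583
L 1560 mean [37.1  37.53] circ (37.21468734741211, 37.39228439331055) 13.465335845947266 slot mid [37.28 37.14] cw deg -90.51670460156991 ecc 3.318164094733625
R 1288 mean [ 35.69 -37.73] circ (35.91434097290039, -37.86985778808594) 13.342527389526367 slot mid [ 36.04 -37.56] cw deg -160.14220482369606 ecc 3.550960364653377
L [621.24 133.51] slot world deg 96.70670460156991
tip [648.2   25.22] z 255.86223894236417 move tool x,y 106.76380452273393 32.4926066553191 yaw deg 120.90922322374459
R [627.95  58.54] slot world deg 166.33220482369606
tip [648.2   25.22] z 255.86223894236417 move tool x,y 38.99566324654663 -0.2657503127740197 yaw deg 120.90922322374459
[-0.75  3.85] [ 6.5  -3.54 36.23] [ 13.26   0.61 -11.7 ]
```

```bash
python3 - <<'E'
from h import *
np.set_printoptions(precision=2,suppress=True,linewidth=200)
for n in("w9","w10","w12"):
    c=dict(np.load(f"/tmp/{n}.npz")); q=inhand(c); z=q[...,2]
    k=(z>33)&(z<42)&(abs(q[...,0])<20)&(abs(q[...,1])<20); A=q[k]
    f=A[A[:,0]+A[:,1]>2.5]; f=f[f[:,1]>-5]
    print(n,k.sum(),np.polyfit(f[:,1],f[:,0],1),A.mean(0),A.max(0),A.min(0), "sum",np.median((f[:,0]+f[:,1])))
    k=(z>-14)&(z<-6)&(abs(q[...,0])<30)&(abs(q[...,1])<22); print(np.percentile(q[k],[1,99],axis=0).ravel())
E
```

```text
w9 56 [-1.    4.27] [ 7.15 -3.35 35.97] [10.13  1.56 39.49] [ 2.84 -7.34 33.12] sum 4.2492977765655855
[  3.84 -15.02 -12.79  18.45  16.55  -6.56]
w10 55 [-1.02  3.07] [ 6.48 -3.89 35.97] [ 9.01  1.04 39.73] [ 1.87 -7.89 33.11] sum 3.1004080172065214
[  3.13 -15.6  -12.98  17.72  16.    -6.68]
w12 50 [-1.    3.42] [ 6.5  -3.54 36.23] [ 9.22  1.25 40.43] [ 2.51 -7.68 33.15] sum 3.4466195715516035
[  3.27 -15.42 -12.94  17.93  16.25  -6.62]
```

Request:
step_arm --pt "1 0.03 0 0 -0.008" --pt "1 0.0395 0 0.02 -0.008" --pt "1 0.0395 0 0.035 -0.008" --pt "1 0.0395 0 0.04 -0.008" --pt "1 0.0395 0 0.04 -0.008"

```text
time: 29.92
tool_pos: [0.6282, 0.057, 0.2552]
tool_rot: [-3.141, -0.0, 2.119]
contact_force: [-0.3, -0.7, -1.1]
opening: 0.0275
grip_force: 55.0
```

```bash
python3 - <<'E'
from h import *
np.set_printoptions(precision=2,suppress=True,linewidth=200)
o=observe(); print(o["contact_force"],o["torque"],o["joint_efforts"]); plan_to(o,[627.95,58.54],(.8,.4))
E
```

```text
[-0.33 -0.67 -1.14] [ 0.06 -0.02  0.04] [  0.16 -54.06 -26.33   0.06   0.02   0.  ]
tip [628.08  57.85] z 215.65753784868102 move tool x,y 0.6547974206714368 0.24877660056962383 yaw deg 121.40529865282892
```

Request:
step_arm --pt "1 0.0006 0.0002 0.002 0" --pt "1 0.0006 0.0002 0.005 0" --pt "1 0.0006 0.0002 0.008 0" --pt "1 0.0006 0.0002 0.0105 0" --pt "1 0.0006 0.0002 0.0105 0"

```text
time: 30.55
tool_pos: [0.6279, 0.058, 0.2468]
tool_rot: [3.14, 0.001, 2.12]
contact_force: [-1.8, -0.4, 7.2]
opening: 0.0277
grip_force: 55.0
```

Request:
step_arm --pt "1 0.0001 -0.0001 0.0005 0.17" --pt "1 0.0002 -0.0002 0.001 0.34" --pt "1 0.0003 -0.0003 0.001 0.51" --pt "1 0.0004 -0.0004 0.001 0.68" --pt "1 0.0006 -0.0005 0.001 0.85" --pt "1 0.0007 -0.0005 0.001 1.02" --pt "1 0.0009 -0.0005 0.001 1.19" --pt "1 0.001 -0.0004 0.001 1.32" --pt "1 0.0011 -0.0004 0.001 1.4" --pt "1 0.0011 -0.0004 0.001 1.4"

```text
time: 31.8
tool_pos: [0.6268, 0.0583, 0.2467]
tool_rot: [3.139, -0.001, 0.719]
contact_force: [-4.7, -1.5, 11.7]
opening: 0.0278
grip_force: 55.0
```

```bash
python3 - <<'E'
from h import *
np.set_printoptions(precision=3,suppress=True,linewidth=200)
o=observe(); print(o["contact_force"],o["torque"],o["joint_efforts"]); plan_to(o,[627.95,58.54],(.8,.4))
E
```

```text
[-4.676 -1.482 11.741] [-0.417  1.177  0.113] [  0.767 -46.603 -24.092   0.793  -1.756   0.424]
tip [627.661  58.502] z 207.21320976764386 move tool x,y 0.2428857302830974 0.16163608634821927 yaw deg 41.18798203049416
```

Request:
step_arm --pt "1 0 0 0 0.05" --pt "1 0.0001 0 0 0.1" --pt "1 0.0001 0 0 0.13" --pt "1 0.0001 0 0 0.13"

```text
time: 32.3
tool_pos: [0.6267, 0.0584, 0.2467]
tool_rot: [3.139, -0.001, 0.59]
contact_force: [-5.6, -1.8, 11.1]
opening: 0.0278
grip_force: 55.0
```

```bash
python3 - <<'E'
from h import *
np.set_printoptions(precision=3,suppress=True,linewidth=200)
o=observe(); print(o["contact_force"],o["torque"],o["joint_efforts"]); plan_to(o,[627.95,58.54],(.8,.4))
E
```

```text
[-5.58  -1.773 11.088] [-0.401  1.27   0.524] [  0.272 -46.445 -24.223   0.825  -1.953   0.651]
tip [627.573  58.559] z 207.20561284975346 move tool x,y 0.3031314093796865 0.2253922153168609 yaw deg 33.822481689903995
```

Request:
step_arm --pt "1 0 0 0 -0.12" --pt "1 0 0 -0.01 -0.12" --pt "1 0 0 -0.04 -0.12" --pt "1 -0.01 0.01 -0.07 -0.28" --pt "1 -0.0367 0.0332 -0.07 -0.45" --pt "1 -0.0367 0.0332 -0.07 -0.62" --pt "1 -0.0367 0.0332 -0.07 -0.665" --pt "1 -0.0367 0.0332 -0.07 -0.665" --pt "1 -0.0367 0.0332 -0.07 -0.665"

```text
time: 33.42
tool_pos: [0.615, 0.0111, 0.3139]
tool_rot: [3.142, -0.0, 1.253]
contact_force: [0.2, -0.4, -0.6]
opening: 0.0275
grip_force: 55.0
```

```bash
python3 - <<'E'
from h import *
np.set_printoptions(precision=2,suppress=True,linewidth=200)
o=observe(); print(o["tool_pos"]*1000,o["tool_rot"],o["opening"])
c=snap("wrist"); np.savez("/tmp/w13.npz",**c); r=screws(c)
P=cloud(c); print(plate(P,[588,92,.1],.2045))
d=r["L"][0]-r["R"][0]; print("cover yaw cw deg",np.degrees(np.arctan2(d[0],d[1])))
E
```

```text
[615.03  11.05 313.92] [ 3.14 -0.    1.25] 0.027539421727477913
L 1389 mean [38.28 36.82] circ (38.140201568603516, 36.909263610839844) 13.438283920288086 slot mid [38.79 36.4 ] cw deg -90.10038067598825 ecc 3.5278885474422865
R 1161 mean [ 36.47 -38.33] circ (36.33331298828125, -38.44143295288086) 13.270356178283691 slot mid [ 36.98 -38.74] cw deg -89.71596362459266 ecc 3.601864746077191
(array([  0.  ,   0.  , 204.59]), 12834)
cover yaw cw deg 1.3813248
```

Request:
step_arm --pt "1 -0.06 -0.0005 0 0" --pt "1 -0.12 -0.001 0 0" --pt "1 -0.18 -0.0015 0 0" --pt "1 -0.24 -0.002 0 0" --pt "1 -0.3 -0.0025 0.02 0" --pt "1 -0.36 -0.003 0.04 0" --pt "1 -0.42 -0.0035 0.06 0" --pt "1 -0.47 -0.004 0.09 0" --pt "1 -0.503 -0.0043 0.104 0" --pt "1 -0.503 -0.0043 0.104 0" --pt "1 -0.503 -0.0043 0.104 0" --pt "1 -0.503 -0.0043 0.104 0"

```text
time: 34.98
tool_pos: [0.4555, -0.4649, 0.211]
tool_rot: [3.14, 0.001, 1.256]
contact_force: [-0.5, -0.3, -2.0]
opening: 0.0274
grip_force: 55.0
```

```bash
python3 - <<'E'
from h import *
np.set_printoptions(precision=2,suppress=True,linewidth=200)
o=observe(); print(o["tool_pos"]*1000,o["tool_rot"])
c=snap("wrist"); np.savez("/tmp/w14.npz",**c); P=cloud(c)*1000; X,Y,Z=P[...,0],P[...,1],P[...,2]
k=(Z>51)&(Z<59)&(abs(X-468)<80)&(abs(Y+392)<90)
r=cv2.minAreaRect(np.float32(P[k][:,:2])); print("block",k.sum(),r)
# hole: dark/low area on the block near expected spot
h=(Z<50)&(Z>-20)&(np.hypot(X-469.5,Y+418)<20); print("below-top pts",h.sum())
v,u=np.mgrid[0:480,0:640]; W=(on_plane(c,np.c_[u.ravel(),v.ravel()],.055)*1000).reshape(480,640,3)
g=c["img"].mean(2); m=np.hypot(W[...,0]-469.5,W[...,1]+418)<20
t=(np.percentile(g[m],90)+np.percentile(g[m],5))/2; d=(m&(g<t)).astype(np.uint8)
n,l,st,_=cv2.connectedComponentsWithStats(d); i=1+st[1:,4].argmax(); Q=W[l==i][:,:2].astype(np.float32)
print("dark",len(Q),cv2.minEnclosingCircle(Q),Q.mean(0),t)
plan_to(o,[469.5,-418.0],(.8,.4))
E
```

```text
[ 455.5  -464.92  211.04] [3.14 0.   1.26]
block 10893 ((467.4606628417969, -391.9366760253906), (64.6318130493164, 116.68952941894531), 4.623696327209473)
below-top pts 635
dark 751 ((470.3760070800781, -417.80621337890625), 12.538168907165527) [ 470.41 -417.75] 151.16666666666666
tip [ 456.13 -464.29] z 171.53955115149762 move tool x,y 48.15212485194161 -1.6132166580121232 yaw deg 71.9716760471028
```

Request:
step_arm --pt "1 0.03 -0.0005 0 0" --pt "1 0.0485 -0.001 0.03 0" --pt "1 0.0485 -0.001 0.07 0" --pt "1 0.0485 -0.001 0.1 0" --pt "1 0.0485 -0.001 0.1 0" --pt "1 0.0485 -0.001 0.1 0"

```text
time: 35.78
tool_pos: [0.4696, -0.4198, 0.1118]
tool_rot: [3.139, 0.001, 1.255]
contact_force: [0.2, -0.4, -1.2]
opening: 0.0275
grip_force: 55.0
```

```bash
python3 - <<'E'
from h import *
np.set_printoptions(precision=2,suppress=True,linewidth=200)
o=observe(); print(o["contact_force"]); plan_to(o,[470.2,-417.8],(.8,.4))
E
```

```text
[ 0.16 -0.41 -1.17]
tip [ 470.26 -419.2 ] z 72.29724370774572 move tool x,y 1.3169035335738541 -0.49017634983779834 yaw deg 71.92533654804885
```

Request:
step_arm --pt "1 0.0012 -0.0004 0.005 0" --pt "1 0.0012 -0.0004 0.02 0" --pt "1 0.0012 -0.0004 0.04 0" --pt "1 0.0012 -0.0004 0.055 0" --pt "1 0.0012 -0.0004 0.06 0" --pt "1 0.0012 -0.0004 0.06 0"

```text
time: 36.52
tool_pos: [0.4687, -0.4183, 0.0501]
tool_rot: [3.141, 0.0, 1.255]
contact_force: [0.1, -0.9, -1.1]
opening: 0.0276
grip_force: 55.0
```

Nearly seated, with no contact force. I'll lower another 1.5 mm until the collar touches, then release and back off.

Request:
step_arm --pt "1 0 0 0.001 0" --pt "1 0 0 0.0015 0" --pt "1 0 0 0.0015 0"

```text
time: 36.9
tool_pos: [0.4688, -0.4184, 0.05]
tool_rot: [3.14, 0.001, 1.255]
contact_force: [-2.4, 3.0, 8.3]
opening: 0.0275
grip_force: 55.0
```

Request:
step_arm --pt "0.2 0 0 0.0 0" --pt "0.0 0 0 0.0 0" --pt "-0.2 0 0 0.0 0" --pt "-0.2 0 0 0.0 0" --pt "-0.2 0 0 0 0" --pt "-0.2 0 0 -0.03 0" --pt "-0.2 0 0 -0.08 0" --pt "-0.2 0 0 -0.13 0" --pt "-0.2 -0.03 0 -0.18 0" --pt "-0.2 -0.03 0 -0.2 0" --pt "-0.2 -0.03 0 -0.2 0" --pt "-0.2 -0.03 0 -0.2 0"

```text
time: 38.4
tool_pos: [0.459, -0.4459, 0.2468]
tool_rot: [-3.14, -0.002, 1.255]
contact_force: [0.2, -0.5, -0.2]
opening: 0.0551
grip_force: 0.0
```

```bash
python3 - <<'E'
from h import *
np.set_printoptions(precision=2,suppress=True,linewidth=200)
o=observe(); print(o["tool_pos"]*1000,o["time"])
c=snap("wrist"); P=cloud(c)*1000; X,Y,Z=P[...,0],P[...,1],P[...,2]; I=c["img"]
for lo,hi in((108,130),(57,64)):
    k=(Z>lo)&(Z<hi)&(np.hypot(X-470,Y+418)<25); print(lo,k.sum(),np.median(P[k],0),np.median(I[k],0),np.percentile(P[k],[2,98],axis=0).ravel())
s=snap("scene"); P=cloud(s); k=plate(P,[588,92,.1],.2045); print(k)
s0=dict(np.load("/tmp/scene0.npz")); d=np.abs(s["img"].astype(int)-s0["img"]).max(2)>60
n,l,st,ce=cv2.connectedComponentsWithStats(cv2.morphologyEx(d.astype(np.uint8),cv2.MORPH_OPEN,np.ones((3,3)))); print([(st[i].tolist()) for i in range(1,n) if st[i,4]>15])
E
```

```text
[ 459.04 -445.95  246.81] 38.4
108 1154 [ 470.32 -415.43  120.98] [104.  67.  46.] [ 457.48 -429.18  111.23  483.19 -403.2   122.82]
57 178 [ 474.87 -405.54   61.05] [225. 185. 106.] [ 452.13 -427.96   57.06  487.16 -398.45   62.75]
(array([ -0.  ,   0.  , 202.85]), 359)
[[291, 0, 5, 17, 77], [224, 2, 10, 25, 186], [326, 2, 27, 90, 980], [386, 7, 4, 10, 30], [237, 18, 66, 69, 1495], [367, 23, 11, 4, 43], [227, 30, 6, 11, 50], [361, 30, 18, 7, 79], [241, 38, 13, 6, 59], [94, 59, 134, 59, 2032], [311, 61, 7, 18, 105], [91, 70, 43, 18, 417], [311, 91, 6, 3, 18], [341, 91, 7, 28, 183], [294, 93, 6, 25, 136], [303, 95, 37, 23, 490], [368, 106, 3, 10, 30], [116, 129, 9, 11, 81], [312, 134, 10, 5, 40], [144, 148, 7, 8, 45], [271, 154, 8, 9, 44], [154, 162, 10, 9, 79], [334, 166, 30, 21, 412], [152, 174, 10, 11, 77], [308, 175, 6, 5, 24], [309, 176, 32, 44, 642], [102, 180, 49, 33, 937], [316, 220, 19, 9, 149], [172, 246, 12, 20, 184], [138, 248, 12, 31, 208], [374, 250, 10, 9, 76], [355, 255, 13, 10, 99], [150, 257, 24, 10, 142], [153, 267, 6, 5, 26], [179, 267, 4, 7, 25], [124, 270, 17, 31, 286], [240, 284, 46, 31, 1111], [103, 299, 32, 31, 333]]
```

The driver is seated: its top is at 121 mm and its collar at 61 mm. I'll retreat toward the start and check that nothing else moved.

Request:
step_arm --pt "-0.2 0.05 0 -0.06 0" --pt "-0.2 0.11 0 -0.1 0" --pt "-0.2 0.17 0 -0.12 0" --pt "-0.2 0.23 0 -0.12 0" --pt "-0.2 0.29 0 -0.12 0" --pt "-0.2 0.35 -0.02 -0.12 -0.1" --pt "-0.2 0.4 -0.06 -0.12 -0.2" --pt "-0.2 0.4 -0.09 -0.12 -0.3" --pt "-0.2 0.4 -0.09 -0.12 -0.3" --pt "-0.2 0.4 -0.09 -0.12 -0.3"

```text
time: 39.75
tool_pos: [0.4983, -0.0387, 0.368]
tool_rot: [-3.141, 0.0, 1.554]
contact_force: [-0.3, -0.4, 0.3]
opening: 0.0551
grip_force: 0.0
```

```bash
python3 - <<'E'
from h import *
np.set_printoptions(precision=2,suppress=True)
s=snap("scene"); s0=dict(np.load("/tmp/scene0.npz")); d=np.abs(s["img"].astype(int)-s0["img"]).max(2)>50; d[:240]=0
n,l,st,ce=cv2.connectedComponentsWithStats(cv2.morphologyEx(d.astype(np.uint8),cv2.MORPH_OPEN,np.ones((3,3)))); print([(st[i].tolist()) for i in range(1,n) if st[i,4]>12])
c=snap("wrist"); r=screws(c); print(observe()["tool_pos"],observe()["contact_force"])
print(plate(cloud(c),[588,92,.1],.2045))
E
```

```text
[[137, 246, 47, 33, 635], [374, 250, 11, 11, 92], [355, 255, 13, 10, 107], [178, 267, 5, 7, 29], [124, 270, 17, 31, 289], [240, 284, 46, 31, 1223], [103, 299, 32, 31, 341]]
L 111 mean [34.85 25.64] circ (35.079734802246094, 26.76361656188965) 8.483464241027832 slot mid [35.04 20.49] cw deg -175.1729764844577 ecc 2.0874957708664117
R 961 mean [ 35.34 -38.7 ] circ (35.24644088745117, -38.76138687133789) 14.20789909362793 slot mid [ 36.16 -39.35] cw deg -91.0756869408675 ecc 2.9100460763757003
[ 0.5  -0.04  0.37] [ 0.1  -1.23  0.21]
(array([  0.  ,   0.  , 204.65]), 7848)
```

```bash
python3 - <<'E'
from h import *
np.set_printoptions(precision=0,suppress=True)
s=snap("scene"); s0=dict(np.load("/tmp/scene0.npz")); e=snap("side"); e0=dict(np.load("/tmp/side0.npz"))
for nm,a in(("scene0",s0),("scene",s),("side0",e0),("side",e)):
    H=cv2.cvtColor(a["img"],cv2.COLOR_RGB2HSV).astype(int); P=cloud(a)*1000
    for col,(lo,hi) in dict(green=(50,75),purple=(125,150)).items():
        m=(H[...,0]>=lo)&(H[...,0]<=hi)&(H[...,1]>130)&(H[...,2]>60)
        reg=(P[...,1]<-250)&(P[...,1]>-700)&(P[...,0]<.8e3); m&=reg
        n,l,st,ce=cv2.connectedComponentsWithStats(m.astype(np.uint8))
        for i in range(1,n):
            if st[i,4]>25: Q=P[l==i]; print(nm,col,st[i],np.percentile(Q,[5,50,95],axis=0).ravel())
E
```

```text
scene0 green [173 246  11  28 210] [ 382. -401.   37.  394. -389.   83.  401. -378.  112.]
scene0 green [124 270  17  31 257] [ 473. -519.   18.  485. -506.   80.  493. -496.  111.]
scene0 purple [137 248  14  32 241] [ 375. -500.   16.  387. -489.   80.  395. -477.  111.]
scene green [149 257  31  10 139] [ 310. -485.   14.  326. -460.   24.  348. -408.   32.]
scene green [103 299  33  31 318] [ 489. -574.    9.  549. -548.   23.  580. -520.   30.]
scene purple [153 266   8   8  35] [ 349. -475.   15.  358. -465.   20.  373. -453.   26.]
side0 green [274 353  13  33 324] [ 369. -408.   47.  380. -403.   87.  391. -388.  112.]
side0 green [321 392  17  34 353] [ 460. -529.   47.  472. -523.   89.  485. -508.  111.]
side0 purple [274 388  15  40 404] [ 363. -506.   20.  374. -500.   84.  386. -485.  112.]
side green [244 385  25  43 422] [ 298. -492.   15.  318. -462.   26.  341. -410.   32.]
side green [332 421  42  22 359] [ 486. -566.   18.  526. -550.   26.  554. -519.   32.]
side purple [268 381  33  38 428] [ 352. -471.   14.  389. -434.   24.  419. -401.   31.]
```

```bash
python3 - <<'E'
from h import *
np.set_printoptions(precision=0,suppress=True)
for nm in("w2","w3","w8","w9","w14"):
    a=dict(np.load(f"/tmp/{nm}.npz")); H=cv2.cvtColor(a["img"],cv2.COLOR_RGB2HSV).astype(int); P=cloud(a)*1000
    for col,(lo,hi) in dict(green=(50,75),purple=(125,150)).items():
        m=(H[...,0]>=lo)&(H[...,0]<=hi)&(H[...,1]>130)&(H[...,2]>60)&(P[...,1]<-250)
        n,l,st,ce=cv2.connectedComponentsWithStats(m.astype(np.uint8))
        for i in range(1,n):
            if st[i,4]>25: Q=P[l==i]; print(nm,col,st[i],np.percentile(Q,[5,50,95],axis=0).ravel())
E
```

```text
w2 green [166 402  28  38 542] [ 320. -436.   10.  340. -424.   22.  352. -393.   27.]
w2 purple [ 211  392   43   49 1187] [ 376. -432.   18.  402. -411.   28.  420. -388.   31.]
w3 purple [244 394  30  35 697] [ 395. -414.   16.  411. -400.   27.  421. -387.   30.]
w8 green [ 155  124   60   96 2046] [ 304. -484.   19.  325. -448.   27.  348. -399.   32.]
w8 green [ 320  252   72   56 1163] [ 487. -558.   19.  525. -537.   25.  547. -516.   33.]
w8 purple [ 200  129   86   84 2110] [ 356. -470.   21.  395. -423.   27.  422. -393.   32.]
w9 green [ 170  215   33  103 2245] [ 308. -476.   17.  329. -443.   26.  350. -396.   33.]
w9 green [ 368  288  108   30 1627] [ 499. -561.   15.  538. -543.   25.  574. -514.   34.]
w9 purple [ 214  190   58  111 2689] [ 356. -469.   21.  397. -422.   27.  423. -392.   32.]
w14 green [ 166  160   35  116 2506] [ 305. -485.   18.  327. -448.   27.  349. -399.   32.]
w14 green [ 362  236  113   44 2495] [ 489. -571.   20.  537. -547.   26.  573. -518.   32.]
w14 purple [ 211  134   60  115 2802] [ 356. -470.   20.  397. -423.   27.  423. -394.   32.]
```

The look-alikes were already lying down at t = 2.2 s, before the arm went near them, so they toppled on their own. Everything I handled is in its place, so I'm handing in.

```bash
python3 -c "
from cell import *
print(hand_in())"
```

```text
the job is handed in; nothing more can be done
None
```

The job is handed in at about 40 s: the cover lies flat, hooked under the lip; both screws were turned with the driver to their stops; and the driver is back in its own hole. The green and purple look-alikes toppled by themselves before the arm went near them.

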